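# Check in a chilled delivery

### The job

Check in the chilled delivery that stands on the counter in its locked transport box: turn the catch on the lid a quarter turn aside, draw the bolt fully and raise the lid until it stands upright. Then take the infrared thermometer from its holster and check every jar where it stands in the box, one after another from left to right: point the lens at the middle of the jar's cap from 5 to 12 cm away and hold it steady there for a good second. After the last check, park the thermometer nose down in its holster, stand all the jars upright in the steel tray and shut the lid and bolt it again (the catch may stay aside); leave the other things on the counter where they are.

Things in the scene. Friction and masses are not known exactly. Their poses are not given: they have to be found in the camera images.
- case: Black insulated box, fixed: 190 (x) x 300 (y) mm; rim of the lower part 40 mm high, walls 24 mm thick (16 at the ends), inner floor at 12 mm; shut, its deep lid reaches 92 mm. Origin: centre of the underside; x to the hinge side, -x the front (to the robot), +y the left end. Up to 4 jars stand in a row along y (near y = +99, +33, -33, -99 mm; x within 25 mm of 0), upper halves above the rim.
- lid (a joint): Hinge angle of the lid, rad: 0 shut, 1.57 upright, 1.85 the stop. Hinge axis along the box's y through x = 95, z = 40 mm in the box's frame. The hinge is stiff: the lid stays where it is left; some 5 N at the bar move it. Bolted, it cannot rise; the bolt enters only when the lid is fully down.
- lid_bar (a point): Middle of the round steel handle bar, 10 mm thick, 110 mm long, along the box's y, 45 mm off the lid's front face; lid shut, it lies at x = -140, z = 76 mm in the box's frame; it moves with the lid. Axes: the lid's.
- bolt (a joint): Travel of the steel bolt on the lid, m: 0 shot under the strike on the box's left end (locks the lid), 0.030 fully drawn towards the box's -y. About 2 N move it once the catch is aside; it stays where it is left. While the catch points at its knob it cannot be drawn. The strike stands at x = -55, y = 152 to 160 mm, 44 mm wide in x, up to z = 118 mm.
- bolt_knob (a point): Top centre of the bolt's upright round knob, 14 mm in diameter, its top 38 mm above the lid's top face. Bolt home and lid shut, it lies at x = -55, y = 78, z = 130 mm in the box's frame. The bolt's guides, 18 mm high, begin 21 mm to its +y side.
- catch (a joint): Turn of the catch on the lid about its upright pivot, rad: 0 its arm points along +y at the bolt's knob and blocks it; it grows clockwise seen from above, so that the arm swings towards the hinge side, to 1.6 at the stop. Light friction (0.05 N m); it stays where it is left.
- catch_fin (a point): Top centre, on the pivot, of the catch's upright dark fin: 10 mm thick, 44 mm long along the arm (along the box's y at 0), its top 34 mm above the lid's top face. Lid shut, it lies at x = -51, y = 21, z = 126 mm in the box's frame. The arm, 10 mm wide, 13 mm high, reaches 48 mm from the pivot.
- thermometer: Grey and black infrared thermometer gun, parked nose down, 0.16 kg. Origin: the lens in its nose; it looks along -z, z runs back along the barrel (up as parked). Nose 28 mm in diameter, 34 mm long; barrel 44 (x) x 34 (y) mm, flat-sided, from z = 32 to 130 mm. Pistol handle to -x, 25 mm wide, to x = -110 mm, between z = 75 and 135 mm. Grip the barrel across y near z = 105 mm.
- lens (a point): The thermometer's lens: the same point and axes as the thermometer's origin; it looks along -z.
- holster: Fixed grey holster on the counter, base 100 x 90 x 6 mm, with an open-topped collar, 56 (x) x 46 (y) mm inside, from 6 to 45 mm above the counter. The thermometer's nose stands on its 6 mm floor. Origin: centre of the underside; the parked thermometer's axes are parallel to it (handle to -x).
- tray: Loose shallow steel tray, 124 (x) x 230 (y) mm, rim 20 mm high, walls and floor 4 mm thick, flanges 4 mm beyond that. Origin: centre of the underside.
- jar_1: Squat white round jar with a flat metal cap, 62 mm in diameter, 60 mm tall, 0.2 kg; its place in the box is the leftmost of the four (absent from some deliveries). Origin: centre of its underside; z up.
- jar_2: Squat white round jar with a flat metal cap, 62 mm in diameter, 60 mm tall, 0.2 kg; its place in the box is the second from the left of the four (absent from some deliveries). Origin: centre of its underside; z up.
- jar_3: Squat white round jar with a flat metal cap, 62 mm in diameter, 60 mm tall, 0.2 kg; its place in the box is the third from the left of the four (absent from some deliveries). Origin: centre of its underside; z up.
- jar_4: Squat white round jar with a flat metal cap, 62 mm in diameter, 60 mm tall, 0.2 kg; its place in the box is the rightmost of the four (absent from some deliveries). Origin: centre of its underside; z up.
- jar_1_top (a point): Middle of the cap of jar_1, 60 mm above its underside.
- jar_2_top (a point): Middle of the cap of jar_2, 60 mm above its underside.
- jar_3_top (a point): Middle of the cap of jar_3, 60 mm above its underside.
- jar_4_top (a point): Middle of the cap of jar_4, 60 mm above its underside.
- microwave: Fixed microwave oven behind the tray and the holster, an obstacle: a box from x = -186 (its front) to 175 mm, y = -228 to 228 mm, 262 mm high, in its own frame; origin: centre of its underside.
- tamper: Bystander: coffee tamper with a wooden handle, 58 mm in diameter, 89 mm tall, behind the tray's left end. Leave alone.
- dosing_cup: Bystander: open steel cup, 62 mm in diameter, 51 mm tall, beside the tamper. Leave alone.
- label_roll: Bystander: white roll of labels lying flat behind the holster, 64 mm in diameter, 26 mm tall. Leave alone.

How it is judged:
By the outcome, as a careful person would: the job done as asked, in the order asked, and still so for the second after the job is handed in, with the robot touching nothing.
Of jar_1, jar_2, jar_3, jar_4 only 2 to 3 are there at a start; the rules pass over those that are not, and their reading is None.
At some moment in a run one of tray, jar_1, jar_2, jar_3, jar_4 may be knocked a few centimetres aside while the robot is not near it.
It also fails if it takes over 210 s, if anything falls off the work surface, if the arm or the gripper's body presses on something with over 40 N, if the wrist force passes 120 N, or if a joint passes its speed limit or range.

### The arm

A 6-joint arm with a two-finger parallel gripper is mounted at the origin on a cart in front of the work surface, level with it; the furniture and walls round the work are solid. World frame = base frame: x ahead of the robot, y to its left, z up, the work surface at z = 0. Lengths are in m, angles in rad, forces in N, time in s.
With the tool pointing down it reaches from about 0.375 to 0.9 m from the base axis. Payload 3.1 kg.
Tool frame: the origin (TCP) lies on the mounting face of the last link; the fingertips stand 173 mm ahead of it and the grasp point (between the pads) lies 155 mm ahead of it; z points along the fingers, y is the line along which they close (so a half turn about z gives the same grasp; the last joint's range is limited). The gripper opens to 85 mm and grips with 20 to 120 N. Pads are 22 mm wide; open, the fingers measure 114 mm over their backs; the gripper's body (76 mm by 85 mm) begins 54 mm behind the grasp point. The pads swing forward as they close: fully open they stand 13 mm farther back than shut.
Start: joints at [1.062, 0.527, 1.433, -0, 1.181, -0.178], TCP at [0.202, 0.591, 0.405] pointing down, gripper open.
Joint ranges: [-3.08, 3.08], [-0.75, 2.2], [0.22, 2.44], [-1.43, 4.57], [0, 2.65], [-2.85, 2.85]. Speed limits (rad/s): [2.79, 2.79, 3.14, 3.14, 3.14, 3.14].

### API

Orientations are given as a unit quaternion [x, y, z, w].
In Python, from station import state, capture, close_job gives the robot as it stands. The module is installed in compiled form; this text tells all that it offers.
- The arm moves only by the shell command python3 -m handwheel 'ROWS' [FORCE]. ROWS is JSON, a list of rows, each a list of 3 entries, a list of its own where there are three numbers: the closure, from -1 (fully open) to 1 (shut), then the shift along the tool's x, y, z in cm, then the turn, a rotation vector about the tool's x, y, z in degrees. A call has 1 to 20 rows; each row is the pose to reach, as a shift and turn from the pose commanded when the call began, along the tool's axes at that moment; what a row does not reach only later rows make up. A row lasts 1/10 s, in which the tool goes at most 50 mm and 8.59 degrees, less where a joint would pass 70% of its speed; a pose out of reach is approached as far as the arm can. A call with a gripper value outside its range is refused whole. The fingers move at their own pace and stop on an object; FORCE is the grip in N (left out, the last holds). Time passes only in rows, so rows that repeat a pose let the fingers close. It gives the time, the measured TCP pose, the force, the opening and the grip force at its end, in the units of the state.
- state(): the state, without advancing time (a new reading comes with each control period).
- capture(name): name is "scene" or "side" or "wrist"; returns a dict with "frame" (420x560x3 uint8, red, green, blue), "fx", "fy", "cx", "cy" (pixels), "rvec" (rotation vector, rad) and "tvec" (3), from world to camera coordinates, as OpenCV has them. Camera axes: x right, y down, z forward; pixel columns grow to the right and rows downward; lengths in m; the calibration is good to about 2 mm. A picture is of the moment at which its call begins. There is no depth.
- close_job(): hands the job in; it is judged then, once.
The state is a dict: "time": time; "joints": joint angles; "qvel": joint speeds; "tau": joint torques, N m; "tool_pos": TCP position; "tool_rot": TCP orientation; "wrist_force": force on the tool from outside, world axes, zero at the start; "ft_torque": the same for the moment, N m; "opening": finger opening in m; "gripper_force": force on a finger pad.
Only numpy, scipy, OpenCV 4.12 (cv2) and the standard library are available. Lean on these libraries where they do the work, as an engineer would, in place of code of your own. Each camera call takes 0.05 s, during which the arm holds its last target. There are 200 camera calls.

## Working session

There is one attempt and no reset: what is moved stays moved. The work goes in short steps, Python scripts to look and compute and a shell command to move; the robot and the scene stay as the last step left them, time stands still between calls to the robot, and variables do not carry over. Pictures are saved under pics/ and viewed, at most 14 in all, crops included, and the job is handed in when it is done.

```bash
mkdir -p pics; cat > h.py <<'E'
import numpy as np, cv2
from scipy.spatial.transform import Rotation as R
from station import state, capture
def cam(n,save=None):
    c=capture(n)
    if save: cv2.imwrite('pics/'+save,cv2.cvtColor(c['frame'],cv2.COLOR_RGB2BGR))
    c['R']=cv2.Rodrigues(np.array(c['rvec'],float))[0]; c['t']=np.array(c['tvec'],float).ravel()
    return c
def ray(c,u,v):
    d=c['R'].T@np.array([(u-c['cx'])/c['fx'],(v-c['cy'])/c['fy'],1]); return -c['R'].T@c['t'],d
def onz(c,u,v,z):
    o,d=ray(c,u,v); return o+d*(z-o[2])/d[2]
def proj(c,p):
    q=np.atleast_2d(p)@c['R'].T+c['t']; return np.c_[q[:,0]/q[:,2]*c['fx']+c['cx'],q[:,1]/q[:,2]*c['fy']+c['cy']]
def tri(obs):
    A=0;b=0
    for c,u,v in obs:
        o,d=ray(c,u,v); d/=np.linalg.norm(d); P=np.eye(3)-np.outer(d,d); A=A+P;b=b+P@o
    return np.linalg.solve(A,b)
def tool():
    s=state(); return np.array(s['tool_pos']),R.from_quat(s['tool_rot'])
def goto(p,rot=None,grasp=0.155):
    "shift cm & turn deg in tool axes to bring the grasp point to p with rotation rot"
    t,r=tool(); rot=rot or r
    tcp=np.array(p)-rot.apply([0,0,grasp])
    return np.round(r.inv().apply(tcp-t)*100,2),np.round((r.inv()*rot).as_rotvec(degrees=True),2)
def down(yaw): # finger-closing line (tool y) at heading yaw(deg) in world
    return None
E
python3 - <<'E'
from h import *
s=state();print(s)
print(R.from_quat(s['tool_rot']).as_matrix().round(3))
for n in('scene','side','wrist'):
    c=cam(n,n+'0.png');print(n,(-c['R'].T@c['t']).round(3),c['R'][2].round(3),c['fx'])
E
```

```text
{'time': 0.0, 'joints': array([ 1.06251358e+00,  5.28485411e-01,  1.43387545e+00,  2.48807515e-06,
        1.18142350e+00, -1.78528209e-01]), 'qvel': array([-0.00016339,  0.0007881 ,  0.001228  ,  0.00135042,  0.00053105,
       -0.00211173]), 'tau': array([ 4.78366237e-04, -4.42340362e+01, -1.78025401e+01, -7.30065062e-05,
        8.35548359e-03,  1.37050350e-05]), 'tool_pos': array([0.2022045 , 0.5910325 , 0.40372993]), 'tool_rot': array([ 1.64131636e-01,  9.86437836e-01, -1.03148282e-03, -3.70052262e-04]), 'wrist_force': array([ 0.16835752, -0.09396879,  0.1153924 ]), 'ft_torque': array([-0.07333482,  0.00667352,  0.03928732]), 'gripper_force': 0.0, 'opening': 0.08531496528662617}
[[-0.946  0.324 -0.001]
 [ 0.324  0.946 -0.002]
 [ 0.    -0.002 -1.   ]]
scene [-0.097 -0.573  0.74 ] [ 0.597  0.553 -0.582] 405.60869219853834
side [ 0.511 -0.85   0.726] [ 0.078  0.822 -0.564] 425.0765017278604
wrist [0.129 0.618 0.373] [ 0.292 -0.101 -0.951] 370.94587165208236
```

View pics/scene0.png

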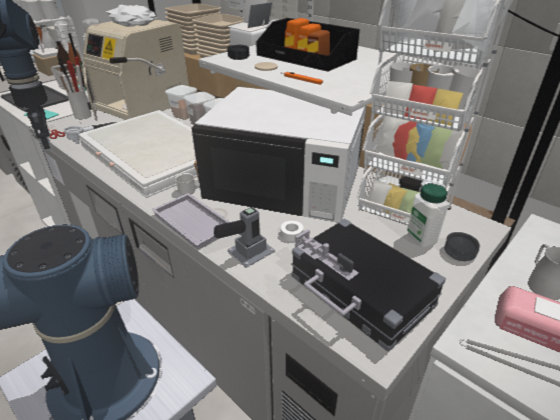

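View pics/side0.png

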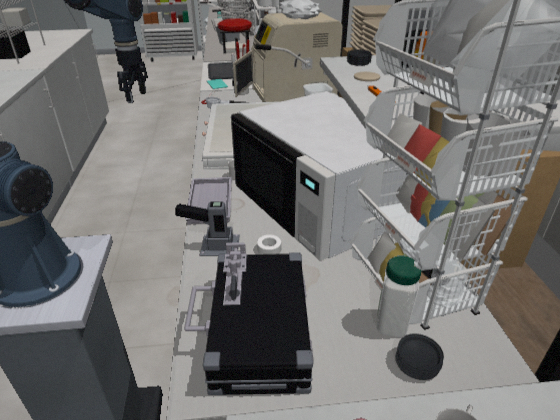

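The scene view shows the box at about (365,275), the holster with gun at (248,235), and the tray at (190,220). The side view shows the box at (258,310), the gun at (213,225) and the tray at (210,205). I'll make one combined enlarged crop of the box.

```bash
python3 - <<'E'
import cv2,numpy as np
a=cv2.imread('pics/scene0.png')[190:350,140:460]; b=cv2.imread('pics/side0.png')[170:400,165:325]
a=cv2.resize(a,(800,400),interpolation=cv2.INTER_CUBIC)
cv2.imwrite('pics/a0.png',a)
b=cv2.resize(b,None,fx=2.6,fy=2.6,interpolation=cv2.INTER_CUBIC);cv2.imwrite('pics/b0.png',b)
print(b.shape)
E
```

```text
(598, 416, 3)
```

View pics/a0.png

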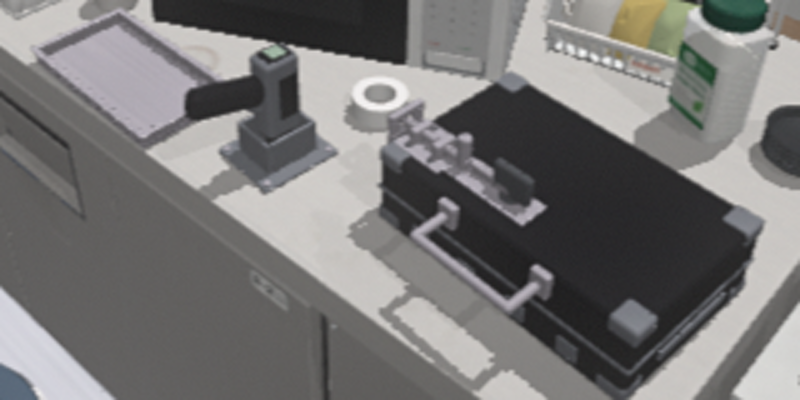

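View pics/b0.png

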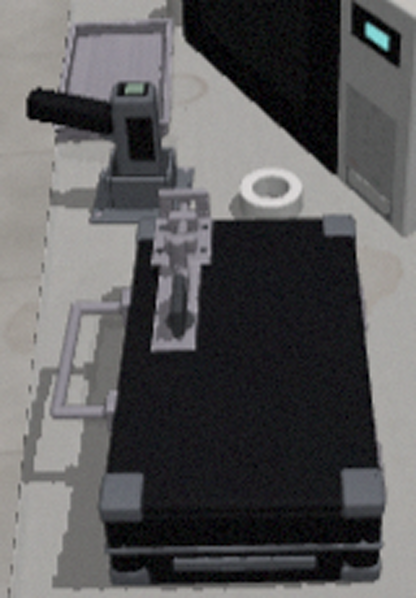

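The lid's top corners are at (136,222), (355,216), (384,511) and (100,516) in the side crop, and (383,155), (512,75) and (763,220) in the scene crop. The bar ends, fin and tray corners are visible too.

```bash
python3 - <<'E'
from h import *
s=cam('scene');d=cam('side')
S=lambda x,y:(140+x/2.5-.3,190+y/2.5-.3); D=lambda x,y:(165+x/2.6-.3,170+y/2.6-.3)
pd=[onz(d,*D(*p),.092) for p in[(136,222),(355,216),(384,511),(100,516)]]
ps=[onz(s,*S(*p),.092) for p in[(383,155),(512,75),(763,220)]]
print('lidcorners side LF,LB,RB,RF\n',np.round(pd,3),'\nscene LF LB RB\n',np.round(ps,3))
print('bar',[onz(s,*S(*p),.076).round(3) for p in[(415,235),(510,305)]],[onz(d,*D(*p),.076).round(3) for p in[(75,308),(55,412)]])
print('fin',onz(s,*S(517,173),.126).round(3),onz(d,*D(178,293),.126).round(3))
print('knob',onz(s,*S(463,138),.130).round(3))
print('holsterbase',[onz(s,*S(*p),.006).round(3) for p in[(220,153),(267,187),(336,150)]],[onz(d,*D(*p),.006).round(3) for p in[(90,219),(108,180)]])
print('gun top screen',tri([(s,*S(275,52)),(d,*D(134,88))]).round(3))
print('handle end',tri([(s,*S(196,103)),(d,*D(35,105))]).round(3))
print('tray rim',[onz(s,*S(*p),.02).round(3) for p in[(33,48),(117,10),(145,140)]],[onz(d,*D(*p),.02).round(3) for p in[(68,22),(173,18),(58,135)]])
print('label roll',onz(s,*S(380,97),.026).round(3),onz(d,*D(271,187),.026).round(3))
E
```

```text
lidcorners side LF,LB,RB,RF
 [[ 0.458 -0.084  0.092]
 [ 0.652 -0.098  0.092]
 [ 0.622 -0.402  0.092]
 [ 0.434 -0.385  0.092]] 
scene LF LB RB
 [[ 0.458 -0.088  0.092]
 [ 0.647 -0.103  0.092]
 [ 0.625 -0.395  0.092]]
bar [array([ 0.411, -0.17 ,  0.076]), array([ 0.404, -0.28 ,  0.076])] [array([ 0.406, -0.17 ,  0.076]), array([ 0.396, -0.279,  0.076])]
fin [ 0.493 -0.217  0.126] [ 0.493 -0.215  0.126]
knob [ 0.494 -0.155  0.13 ]
holsterbase [array([0.413, 0.108, 0.006]), array([0.411, 0.031, 0.006]), array([0.503, 0.019, 0.006])] [array([0.404, 0.031, 0.006]), array([0.421, 0.093, 0.006])]
gun top screen [0.459 0.061 0.14 ]
handle end [0.362 0.07  0.124]
tray rim [array([0.374, 0.411, 0.02 ]), array([0.495, 0.406, 0.02 ]), array([0.361, 0.171, 0.02 ])] [array([0.364, 0.417, 0.02 ]), array([0.499, 0.41 , 0.02 ]), array([0.366, 0.163, 0.02 ])]
label roll [0.586 0.03  0.026] [0.589 0.036 0.026]
```

```bash
cat >> h.py <<'E'
def down(h):
    h=np.radians(h); y=np.array([np.cos(h),np.sin(h),0]); z=np.array([0,0,-1.]); return R.from_matrix(np.c_[np.cross(y,z),y,z])
BC=np.array([.542,-.240]); BY=-4.5
def box(x,y,z):
    a=np.radians(BY); return np.array([BC[0]+x*np.cos(a)-y*np.sin(a),BC[1]+x*np.sin(a)+y*np.cos(a),z])
E
python3 - <<'E'
from h import *
print(goto([.43,.1,.25],down(20)));print(goto(box(-.051,.021,.22),down(BY)))
E
```

```text
(array([-37.45, -39.1 ,  -0.04]), array([-6.00e-02,  2.00e-02,  5.11e+01]))
(array([-53.6 , -66.87,   2.98]), array([-6.00e-02,  3.00e-02,  7.56e+01]))
```

```bash
python3 -m handwheel '[[-1,[-37.5,-39,0],[0,0,51]],[-1,[-37.5,-39,0],[0,0,51]],[-1,[-37.5,-39,0],[0,0,51]],[-1,[-37.5,-39,0],[0,0,51]],[-1,[-37.5,-39,0],[0,0,51]],[-1,[-37.5,-39,0],[0,0,51]],[-1,[-37.5,-39,0],[0,0,51]],[-1,[-37.5,-39,0],[0,0,51]],[-1,[-37.5,-39,0],[0,0,51]],[-1,[-37.5,-39,0],[0,0,51]],[-1,[-37.5,-39,0],[0,0,51]],[-1,[-53.6,-66.9,3],[0,0,75.6]],[-1,[-53.6,-66.9,3],[0,0,75.6]],[-1,[-53.6,-66.9,3],[0,0,75.6]],[-1,[-53.6,-66.9,3],[0,0,75.6]],[-1,[-53.6,-66.9,3],[0,0,75.6]],[-1,[-53.6,-66.9,3],[0,0,75.6]],[-1,[-53.6,-66.9,3],[0,0,75.6]],[-1,[-53.6,-66.9,3],[0,0,75.6]],[-1,[-53.6,-66.9,3],[0,0,75.6]]]'; python3 - <<'E'
from h import *
c=cam('wrist','w1.png')
print(goto(box(-.051,.021,.126),down(BY)),state()['tool_pos'])
for p in [(-.051,.021,.126),(-.055,.078,.13),(-.095,.15,.092),(-.095,-.15,.092),(-.14,0,.076)]:print(p,proj(c,box(*p)).round(0))
E
```

```text
time: 2.25
tool_pos: [0.4924, -0.2152, 0.3743]
tool_rot: [0.735, 0.678, 0.0, -0.001]
wrist_force: [-0.9, 0.7, 0.6]
opening: 0.0852
gripper_force: 0.0
(array([-0.08,  0.07,  9.34]), array([-0.08, -0.08,  0.01])) [ 0.49231389 -0.21430984  0.37444922]
(-0.051, 0.021, 0.126) [[282. 222.]]
(-0.055, 0.078, 0.13) [[275. 130.]]
(-0.095, 0.15, 0.092) [[209.   2.]]
(-0.095, -0.15, 0.092) [[231. 397.]]
(-0.14, 0, 0.076) [[166. 226.]]
```

View pics/w1.png

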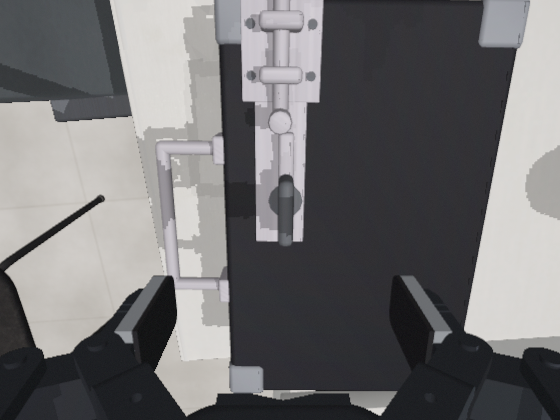

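The wrist view shows the knob top at (280,121), the fin at about (286,210), the bar from (166,150) to (174,283) and the box's front-right corner at (231,391). I'll refine the box pose from these.

```bash
python3 - <<'E'
from h import *
c=cam('wrist')
k=onz(c,280,121,.13);f=onz(c,286,211,.126);cr=onz(c,231,391,.092);cl=onz(c,216,-0,.092); bm=onz(c,170,216,.076)
print(k,f,cr,cl,bm, 'bar yaw',onz(c,166,150,.076)-onz(c,174,283,.076),'edge',onz(c,516,45,.092)-onz(c,462,390,.092), onz(c,221,45,.092)-onz(c,231,370,.092))
print('pred',box(-.055,.078,.13),box(-.051,.021,.126),box(-.095,-.15,.092),box(-.14,0,.076))
E
```

```text
[ 0.49651264 -0.15228911  0.13      ] [ 0.49568804 -0.20709352  0.126     ] [ 0.43627927 -0.37488865  0.092     ] [ 0.4633498  -0.08116813  0.092     ] [ 0.40628584 -0.22069087  0.076     ] bar yaw [0.01250461 0.10725407 0.        ] edge [0.01550213 0.26854469 0.        ] [0.02414898 0.24702822 0.        ]
pred [ 0.49328936 -0.1579252   0.13      ] [ 0.49280486 -0.21506332  0.126     ] [ 0.43552399 -0.38208399  0.092     ] [ 0.40243157 -0.22901573  0.076     ]
```

```bash
sed -i 's/^BC=.*/BC=np.array([.544,-.235]); BY=-4.8/' h.py; python3 -m handwheel '[[0.2,[0.5,0.2,3],[0,0,0]],[0.2,[0.5,0.2,6],[0,0,0]],[0.2,[0.5,0.2,8],[0,0,0]],[0.2,[0.5,0.2,9.4],[0,0,0]],[0.2,[0.5,0.2,9.4],[0,0,0]],[0.6,[0.5,0.2,9.4],[0,0,0]],[1,[0.5,0.2,9.4],[0,0,0]],[1,[0.5,0.2,9.4],[0,0,0]],[1,[0.5,0.2,9.4],[0,0,0]],[1,[0.5,0.2,9.4],[0,0,0]],[1,[0.5,0.2,9.4],[0,0,0]],[1,[0.5,0.2,9.4],[0,0,0]]]' 20
```

```text
time: 3.55
tool_pos: [0.4946, -0.2098, 0.2817]
tool_rot: [0.734, 0.679, -0.0, -0.001]
wrist_force: [-4.6, 2.3, 6.6]
opening: 0.009
gripper_force: 23.4
```

```bash
python3 -m handwheel '[[1,[0,0,0],[0,0,6]],[1,[0,0,0],[0,0,12]],[1,[0,0,0],[0,0,18]],[1,[0,0,0],[0,0,24]],[1,[0,0,0],[0,0,30]],[1,[0,0,0],[0,0,36]],[1,[0,0,0],[0,0,42]],[1,[0,0,0],[0,0,48]],[1,[0,0,0],[0,0,54]],[1,[0,0,0],[0,0,60]],[1,[0,0,0],[0,0,66]],[1,[0,0,0],[0,0,72]],[1,[0,0,0],[0,0,78]],[1,[0,0,0],[0,0,84]],[1,[0,0,0],[0,0,89]],[1,[0,0,0],[0,0,89]]]' 20
python3 -m handwheel '[[0.3,[0,0,0],[0,0,0]],[0.3,[0,0,0],[0,0,0]],[0.3,[0,0,0],[0,0,0]],[0.3,[0,0,-3],[0,0,0]],[0.3,[0,0,-7],[0,0,0]],[0.3,[0,0,-7],[0,0,-45]],[0.3,[0,0,-7],[0,0,-90]],[0.3,[0,0,-7],[0,0,-90]],[0.3,[0,0,-7],[0,0,-90]],[0.3,[0,0,-7],[0,0,-90]],[0.3,[0,0,-7],[0,0,-90]],[0.3,[0,0,-7],[0,0,-90]],[0.3,[0,0,-7],[0,0,-90]],[0.3,[0,0,-7],[0,0,-90]],[0.3,[0,0,-7],[0,0,-90]],[0.3,[0,0,-7],[0,0,-90]]]'
python3 - <<'E'
from h import *
c=cam('wrist','w2.png'); print(proj(c,box(-.055,.078,.13)),goto(box(-.055,.078,.130),down(BY)))
cv2.imwrite('pics/w2.png',cv2.cvtColor(c['frame'],cv2.COLOR_RGB2BGR)[:320])
E
```

```text
time: 5.15
tool_pos: [0.4961, -0.2118, 0.2817]
tool_rot: [1.0, -0.03, 0.002, 0.002]
wrist_force: [-0.4, -3.6, 1.1]
opening: 0.0094
gripper_force: 22.4
time: 6.75
tool_pos: [0.4951, -0.21, 0.3505]
tool_rot: [0.727, 0.687, 0.0, -0.0]
wrist_force: [0.2, 1.2, -1.4]
opening: 0.0301
gripper_force: 0.0
[[275.33894883 134.66290337]] (array([ 5.72, -0.26,  6.56]), array([-0.02, -0.04,  1.62]))
```

View pics/w2.png

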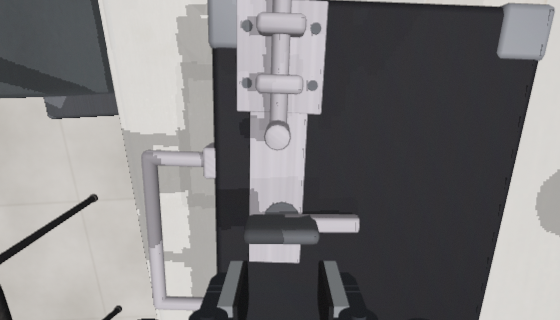

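The catch is aside and the knob at (277,135) is where the model puts it. Next I draw the bolt.

```bash
python3 -m handwheel '[[0.3,[3,-0.1,0],[0,0,1.6]],[0.3,[5.6,-0.2,0],[0,0,1.6]],[0.3,[5.6,-0.2,3],[0,0,1.6]],[0.3,[5.6,-0.2,5],[0,0,1.6]],[0.3,[5.6,-0.2,6.4],[0,0,1.6]],[0.3,[5.6,-0.2,6.4],[0,0,1.6]],[1,[5.6,-0.2,6.4],[0,0,1.6]],[1,[5.6,-0.2,6.4],[0,0,1.6]],[1,[5.6,-0.2,6.4],[0,0,1.6]],[1,[5.6,-0.2,6.4],[0,0,1.6]],[1,[5.6,-0.2,6.4],[0,0,1.6]]]' 30
python3 -m handwheel '[[1,[-0.5,0,0],[0,0,0]],[1,[-1,0,0],[0,0,0]],[1,[-1.5,0,0],[0,0,0]],[1,[-2,0,0],[0,0,0]],[1,[-2.5,0,0],[0,0,0]],[1,[-3,0,0],[0,0,0]],[1,[-3.2,0,0],[0,0,0]],[1,[-3.2,0,0],[0,0,0]],[1,[-3.2,0,0],[0,0,0]]]'
```

```text
time: 7.9
tool_pos: [0.4959, -0.1542, 0.2869]
tool_rot: [0.738, 0.675, -0.001, -0.001]
wrist_force: [-5.3, -0.4, 1.4]
opening: 0.0123
gripper_force: 29.6
time: 8.8
tool_pos: [0.493, -0.1848, 0.2868]
tool_rot: [0.738, 0.675, 0.001, -0.002]
wrist_force: [-3.4, 6.0, 3.1]
opening: 0.0125
gripper_force: 29.8
```

```bash
python3 -m handwheel '[[0.3,[0,0,0],[0,0,0]],[0.3,[0,0,0],[0,0,0]],[0.3,[0,0,0],[0,0,0]],[0.1,[0,0,-3],[0,0,0]],[0.1,[0,0,-5],[0,0,0]],[0.1,[-2.5,-4,-5],[0,0,0]],[0.1,[-4.8,-8.5,-5],[0,0,0]],[0.1,[-4.8,-8.5,-5],[0,0,0]],[0.1,[-4.8,-8.5,-5],[0,0,0]],[0.1,[-4.8,-8.5,-5],[0,0,0]]]' 
python3 - <<'E'
from h import *
c=cam('wrist','w3.png'); print(proj(c,[box(-.055,.048,.13),box(-.14,.05,.076)]).round(0),goto(box(-.14,0,.076),down(BY)),state()['opening'])
s=cam('side'); im=cv2.cvtColor(s['frame'],cv2.COLOR_RGB2BGR)[200:400,160:340]; im=cv2.resize(im,None,fx=2,fy=2)
o=cv2.cvtColor(c['frame'],cv2.COLOR_RGB2BGR); o[:,:]=o; 
canvas=np.zeros((420,800,3),np.uint8);canvas[:,:440]=o[:,60:500];canvas[:400,440:]=im;cv2.imwrite('pics/w3.png',canvas)
E
```

```text
time: 9.8
tool_pos: [0.4058, -0.2271, 0.3371]
tool_rot: [0.738, 0.675, 0.0, 0.001]
wrist_force: [0.9, -0.3, 0.9]
opening: 0.0385
gripper_force: 0.0
[[454. 148.]
 [277. 132.]] (array([ 0.35, -0.2 , 10.6 ]), array([ 0.11,  0.07, -0.25])) 0.03845812627404309
```

View pics/w3.png

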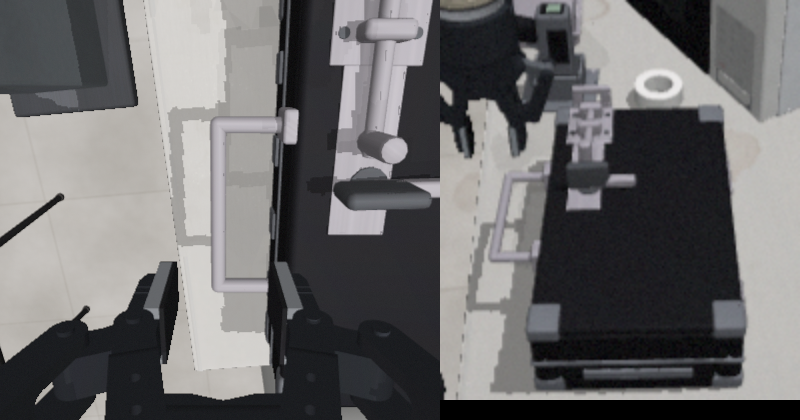

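```bash
python3 -m handwheel '[[0.1,[0.3,-0.1,4],[0,0,0]],[0.1,[0.3,-0.1,7],[0,0,0]],[0.1,[0.3,-0.1,9],[0,0,0]],[0.1,[0.3,-0.1,10.5],[0,0,0]],[0.1,[0.3,-0.1,10.5],[0,0,0]],[0.5,[0.3,-0.1,10.5],[0,0,0]],[1,[0.3,-0.1,10.5],[0,0,0]],[1,[0.3,-0.1,10.5],[0,0,0]],[1,[0.3,-0.1,10.5],[0,0,0]],[1,[0.3,-0.1,10.5],[0,0,0]],[1,[0.3,-0.1,10.5],[0,0,0]]]' 40
python3 - <<'E'
import numpy as np
for d in range(0,95,5):
    t=np.radians(d); print(d, np.round([-23.5*np.cos(t)+3.6*np.sin(t)+23.5, -(23.5*np.sin(t)+3.6*np.cos(t)-3.6)],1))
E
```

```text
time: 11.0
tool_pos: [0.4037, -0.2234, 0.2323]
tool_rot: [0.738, 0.675, -0.0, -0.0]
wrist_force: [-5.4, -1.5, 3.8]
opening: 0.0086
gripper_force: 39.4
0 [ 0. -0.]
5 [ 0.4 -2. ]
10 [ 1. -4.]
15 [ 1.7 -6. ]
20 [ 2.6 -7.8]
25 [ 3.7 -9.6]
30 [  4.9 -11.3]
35 [  6.3 -12.8]
40 [  7.8 -14.3]
45 [  9.4 -15.6]
50 [ 11.2 -16.7]
55 [ 13.  -17.7]
60 [ 14.9 -18.6]
65 [ 16.8 -19.2]
70 [ 18.8 -19.7]
75 [ 20.9 -20. ]
80 [ 23.  -20.2]
85 [ 25.  -20.1]
90 [ 27.1 -19.9]
```

```bash
python3 -m handwheel '[[1,[0,0.2,-1],[0,0,0]],[1,[0,0.4,-2],[0,0,0]],[1,[0,0.7,-3],[0,0,0]],[1,[0,1,-4],[0,0,0]],[1,[0,1.3,-5],[0,0,0]],[1,[0,1.7,-6],[0,0,0]],[1,[0,2.1,-6.9],[0,0,0]],[1,[0,2.6,-7.8],[0,0,0]],[1,[0,3.1,-8.7],[0,0,0]],[1,[0,3.7,-9.6],[0,0,0]],[1,[0,4.9,-11.3],[0,0,0]],[1,[0,6.3,-12.8],[0,0,0]],[1,[0,7.8,-14.3],[0,0,0]],[1,[0,9.4,-15.6],[0,0,0]],[1,[0,9.4,-15.6],[0,0,0]]]'
```

```text
time: 12.5
tool_pos: [0.4975, -0.2318, 0.3909]
tool_rot: [0.737, 0.676, -0.002, -0.0]
wrist_force: [-10.4, 0.5, 14.4]
opening: 0.0081
gripper_force: 40.2
```

```bash
python3 -m handwheel '[[1,[0,1.8,-1.1],[0,0,0]],[1,[0,3.6,-2.1],[0,0,0]],[1,[0,5.5,-3],[0,0,0]],[1,[0,7.4,-3.6],[0,0,0]],[1,[0,9.4,-4.1],[0,0,0]],[1,[0,11.5,-4.4],[0,0,0]],[1,[0,13.6,-4.6],[0,0,0]],[1,[0,15.6,-4.5],[0,0,0]],[1,[0,17.1,-4.4],[0,0,0]],[1,[0,18.1,-4.3],[0,0,0]],[1,[0,18.1,-4.3],[0,0,0]],[1,[0,18.1,-4.3],[0,0,0]]]'
python3 -m handwheel '[[0.3,[0,0,0],[0,0,0]],[0.3,[0,0,0],[0,0,0]],[0.3,[0,0,0],[0,0,0]],[0.1,[0,0,-3],[0,0,0]],[0.1,[0,0,-6],[0,0,0]],[0.1,[0,-5,-6],[0,0,0]],[0.1,[0,-10,-6],[0,0,0]],[0.1,[0,-15,-6],[0,0,0]],[0.1,[0,-20,-6],[0,0,0]],[-1,[0,-20,-6],[0,0,0]],[-1,[0,-20,-6],[0,0,0]]]'
python3 - <<'E'
from h import *
c=cam('wrist'); s=cam('scene'); d=cam('side')
b=cv2.cvtColor
o=b(c['frame'],4);a=b(s['frame'],4)[120:370,120:470];e=b(d['frame'],4)[120:400,150:340]
cv=np.zeros((600,800,3),np.uint8); cv[:315,:420]=cv2.resize(o,(420,315)); cv[:560,420:800]=cv2.resize(e,(380,560)); cv[320:600,:392]=cv2.resize(a,(392,280));cv2.imwrite('pics/w4.png',cv)
np.savez('f4.npz',w=o,s=b(s['frame'],4),d=b(d['frame'],4))
for y in(.099,.033,-.033,-.099): print(y,proj(c,box(0,y,.072)).round(0),proj(s,box(0,y,.072)).round(0))
print(state()['tool_pos'])
E
```

```text
time: 13.7
tool_pos: [0.6789, -0.2483, 0.4318]
tool_rot: [0.738, 0.675, 0.001, 0.003]
wrist_force: [2.2, -3.0, 2.7]
opening: 0.0085
gripper_force: 42.4
time: 14.8
tool_pos: [0.4777, -0.2296, 0.491]
tool_rot: [0.738, 0.675, 0.0, -0.0]
wrist_force: [0.4, 0.3, 0.3]
opening: 0.0661
gripper_force: 0.0
0.099 [[348.  66.]] [[332. 248.]]
0.033 [[345. 134.]] [[352. 261.]]
-0.033 [[343. 196.]] [[375. 276.]]
-0.099 [[340. 251.]] [[399. 292.]]
[ 0.48008155 -0.23055129  0.49114491]
```

View pics/w4.png

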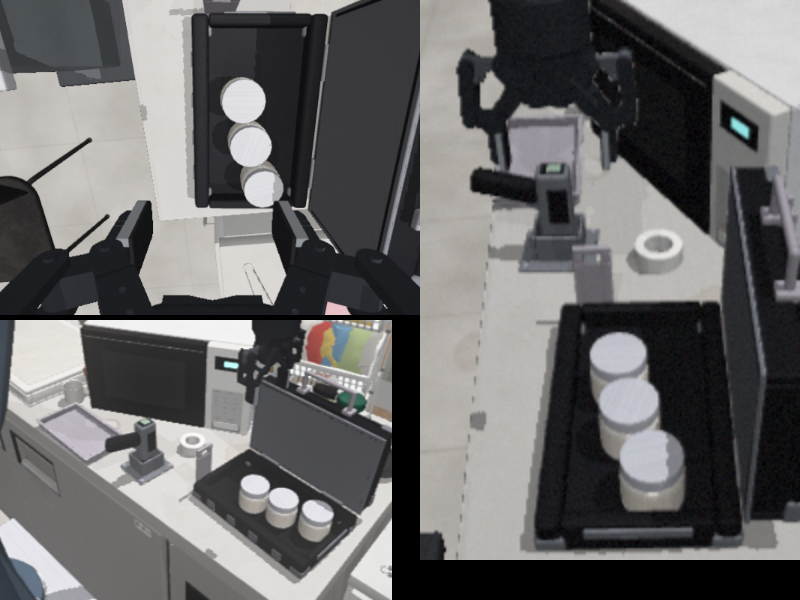

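Jars 2, 3 and 4 are present (crop wrist view: caps at (243,100), (250,146), (263,187)), and the lid stands upright. Next I measure the caps, and the gun from above.

```bash
cat >> h.py <<'E'
def caps(c,pred,rad=40,lo=150):
    "cap centres: bright, bluish (not cream) blobs near the predicted pixels"
    hsv=cv2.cvtColor(c['frame'],cv2.COLOR_RGB2HSV); f=c['frame'].astype(int)
    m=((f.min(2)>lo)&(f[...,2]>=f[...,0]-2)).astype(np.uint8)
    m=cv2.morphologyEx(m,cv2.MORPH_OPEN,np.ones((3,3)))
    n,l,st,ce=cv2.connectedComponentsWithStats(m); out=[]
    for i in range(1,n):
        if st[i,4]>150 and min(np.hypot(*(np.array(pred)-ce[i]).T))<rad:
            ct=cv2.findContours((l==i).astype(np.uint8),0,1)[0][0]; out.append((ce[i].round(1),cv2.fitEllipse(cv2.convexHull(ct)),st[i,4]))
    return out
E
python3 - <<'E'
from h import *
for n in('wrist','scene','side'):
    c=cam(n); pr=proj(c,[box(0,y,.072) for y in(.033,-.033,-.099)])
    for ce,e,a in caps(c,pr):
        print(n,ce,np.round(e[0],1),np.round(e[1],1),a,onz(c,*e[0],.072).round(4))
t,r=tool()
print(goto([.459,.061,.29],down(85)))
E
```

```text
wrist [321.5 133.5] [321.5 133.5] [57.3 59.5] 2688 [ 0.5253 -0.2005  0.072 ]
wrist [331.1 194.4] [331.1 194.4] [52.7 55.6] 2311 [ 0.5319 -0.2668  0.072 ]
wrist [348.  250.7] [348.  250.7] [47.3 51.8] 1939 [ 0.5478 -0.3355  0.072 ]
scene [347.4 266.8] [347.4 266.8] [17.9 25.5] 370 [ 0.5232 -0.2042  0.072 ]
scene [372.8 279. ] [372.8 279. ] [18.5 27.1] 404 [ 0.5301 -0.2702  0.072 ]
scene [403.  290.6] [403.1 290.6] [18.5 28.5] 423 [ 0.5453 -0.3393  0.072 ]
side [248.6 296.3] [248.6 296.3] [20.5 27.6] 453 [ 0.5226 -0.2036  0.072 ]
side [253.9 320. ] [253.9 320. ] [23.5 29.6] 551 [ 0.5292 -0.2696  0.072 ]
side [262.4 347.6] [264.1 347.8] [26.5 28.9] 531 [ 0.5432 -0.3387  0.072 ]
(array([28.84, -4.66,  4.55]), array([ 2.000e-02,  3.000e-02, -9.005e+01]))
```

```bash
python3 -m handwheel '[[-1,[28.8,-4.7,4.5],[0,0,-90]],[-1,[28.8,-4.7,4.5],[0,0,-90]],[-1,[28.8,-4.7,4.5],[0,0,-90]],[-1,[28.8,-4.7,4.5],[0,0,-90]],[-1,[28.8,-4.7,4.5],[0,0,-90]],[-1,[28.8,-4.7,4.5],[0,0,-90]],[-1,[28.8,-4.7,4.5],[0,0,-90]],[-1,[28.8,-4.7,4.5],[0,0,-90]],[-1,[28.8,-4.7,4.5],[0,0,-90]],[-1,[28.8,-4.7,4.5],[0,0,-90]],[-1,[28.8,-4.7,4.5],[0,0,-90]],[-1,[28.8,-4.7,4.5],[0,0,-90]],[-1,[28.8,-4.7,4.5],[0,0,-90]],[-1,[28.8,-4.7,4.5],[0,0,-90]]]'
python3 - <<'E'
from h import *
c=cam('wrist','w5.png')
for p in[(.459,.061,.136),(.36,.07,.12),(.41,.1,.006)]:print(proj(c,p).round(0))
E
```

```text
time: 16.5
tool_pos: [0.4579, 0.061, 0.4456]
tool_rot: [0.045, 0.999, -0.0, -0.0]
wrist_force: [-0.3, -1.2, -0.2]
opening: 0.0855
gripper_force: 0.0
[[281. 193.]]
[[281.  57.]]
[[314. 112.]]
```

View pics/w5.png

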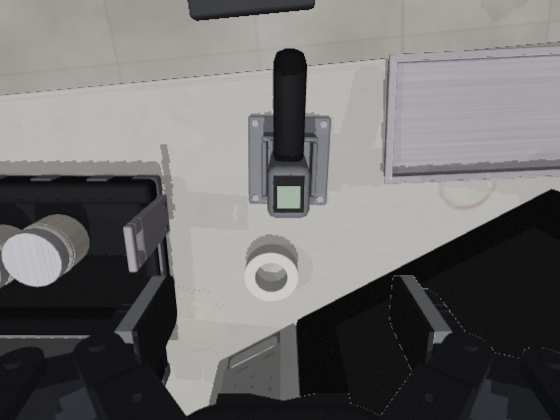

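The gun's top is at about (288,190), its handle runs to (290,55), and the holster base corners are (249,116), (330,117), (328,205), (249,206). The tray's right corner is at (388,183).

```bash
python3 - <<'E'
from h import *
c=cam('wrist')
q=[onz(c,*p,.006)[:2] for p in[(249,116),(330,117),(328,205),(249,206)]];q=np.array(q);print(q.round(4),q.mean(0))
d=(q[3]-q[0]+q[2]-q[1]);e=q[1]-q[0]+q[2]-q[3];print('yaw x',np.degrees(np.arctan2(d[1],d[0])),np.degrees(np.arctan2(-e[0],e[1])))
g=onz(c,289,216,.136);print('gun back edge top',g,onz(c,268,212,.136),onz(c,309,212,.136),'screen',onz(c,289,197,.136))
print('handle end',onz(c,290,52,.11))
h=down(84); 
E
```

```text
[[0.4073 0.0305]
 [0.4162 0.117 ]
 [0.5151 0.1096]
 [0.508  0.0185]] [0.46166236 0.06889958]
yaw x -5.58796908728979 -5.181190218138355
gun back edge top [0.47857083 0.06528914 0.136     ] [0.47369925 0.0489935  0.136     ] [0.47666906 0.08137411 0.136     ] screen [0.46286333 0.06664399 0.136     ]
handle end [0.35616501 0.07704439 0.11      ]
```

```bash
python3 -m handwheel '[[-1,[0,0.5,4],[0,0,0]],[-1,[0,0.5,8],[0,0,0]],[-1,[0,0.5,11],[0,0,0]],[-1,[0,0.5,13],[0,0,0]],[-1,[0,0.5,15],[0,0,0]],[-1,[0,0.5,17],[0,0,0]],[-1,[0,0.5,17.9],[0,0,0]],[-1,[0,0.5,17.9],[0,0,0]],[-0.4,[0,0.5,17.9],[0,0,0]],[0,[0,0.5,17.9],[0,0,0]],[0.5,[0,0.5,17.9],[0,0,0]],[1,[0,0.5,17.9],[0,0,0]],[1,[0,0.5,17.9],[0,0,0]],[1,[0,0.5,17.9],[0,0,0]],[1,[0,0.5,17.9],[0,0,0]],[1,[0,0.5,17.9],[0,0,0]]]' 40
```

```text
time: 18.2
tool_pos: [0.4583, 0.0659, 0.2675]
tool_rot: [0.044, 0.999, -0.0, 0.001]
wrist_force: [-0.2, -0.6, 6.2]
opening: 0.0334
gripper_force: 39.9
```

```bash
python3 -m handwheel '[[1,[0,0,-2],[0,0,0]],[1,[0,0,-4],[0,0,0]],[1,[0,0,-6],[0,0,0]],[1,[0,0,-9],[0,0,0]],[1,[0,0,-12],[0,0,0]],[1,[0,0,-14.6],[0,0,0]],[1,[0,0,-14.6],[0,0,0]],[1,[0,0,-14.6],[0,0,0]]]' 
python3 - <<'E'
from h import *
for n in('scene','side','wrist'):
    c=cam(n,n+'6.png'); pr=proj(c,[box(0,y,.072) for y in(.033,-.033,-.099)])
    for ce,e,a in caps(c,pr): print(n,np.round(e[0],1),np.round(e[1],1),a,onz(c,*e[0],.072).round(4))
print(goto([.524,-.203,.4135],down(84.8),0))
E
```

```text
time: 19.0
tool_pos: [0.4576, 0.066, 0.4127]
tool_rot: [0.044, 0.999, -0.0, 0.0]
wrist_force: [-1.8, 0.6, -1.8]
opening: 0.0335
gripper_force: 40.4
scene [347.5 266.6] [17.2 25.4] 357 [ 0.5239 -0.2039  0.072 ]
scene [372.9 278.9] [18.2 26.8] 394 [ 0.5305 -0.2702  0.072 ]
scene [402.7 290.9] [16.9 28.6] 368 [ 0.544 -0.339  0.072]
side [248.6 296.2] [20.2 27.5] 446 [ 0.5225 -0.2033  0.072 ]
side [254.  319.8] [23.  29.5] 541 [ 0.5294 -0.2692  0.072 ]
side [263.8 347.5] [26.8 28.3] 531 [ 0.5428 -0.3382  0.072 ]
wrist [  2.9 277.7] [52.9 68.3] 1621 [ 0.524  -0.2003  0.072 ]
(array([ -9.02, -26.2 ,  -0.26]), array([ 0. , -0.2,  0.1]))
```

```bash
python3 - <<'E'
import cv2,numpy as np
a=cv2.imread('pics/scene6.png')[140:300,150:400];b=cv2.imread('pics/side6.png')[120:330,160:320]
cv=np.zeros((525,800,3),np.uint8);cv[:256,:400]=cv2.resize(a,(400,256));cv[:525,400:]=cv2.resize(b,(400,525));cv[256:525,:359]=cv2.resize(cv2.imread('pics/wrist6.png'),(359,269));cv2.imwrite('pics/m6.png',cv)
E
```

```text
(no output)
```

View pics/m6.png

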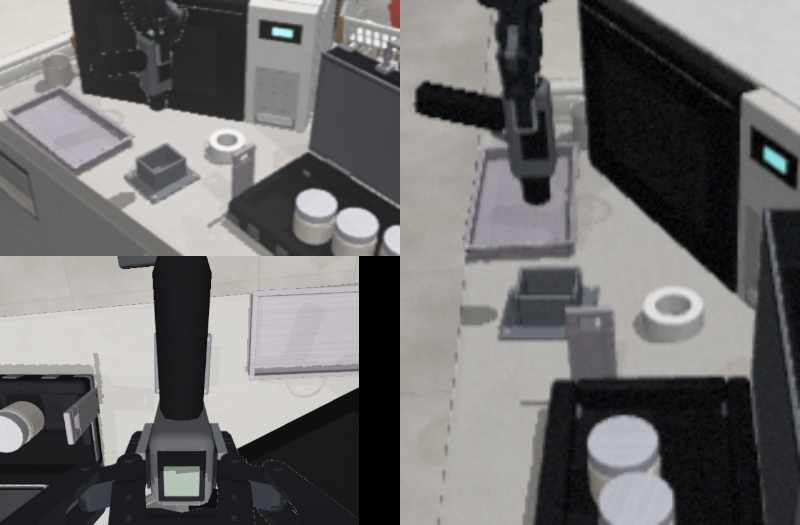

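Gun is held straight, nose down, and the jars are unmoved. Check jar 2.

```bash
python3 -m handwheel '[[1,[-1.5,-4,0],[0,0,0]],[1,[-3,-8,0],[0,0,0]],[1,[-4.5,-12,0],[0,0,0]],[1,[-6,-16,0],[0,0,0]],[1,[-7.5,-20,0],[0,0,0]],[1,[-8.3,-23,0],[0,0,0]],[1,[-9,-25.5,0],[0,0,0]],[1,[-9,-26.2,0],[0,0,0]],[1,[-9,-26.2,0],[0,0,0]],[1,[-9,-26.2,0],[0,0,0]],[1,[-9,-26.2,0],[0,0,0]]]'
python3 - <<'E'
from h import *
for n in('scene','side','wrist'):
    c=cam(n,n+'7.png'); pr=proj(c,[box(0,y,.072) for y in(.033,-.033,-.099)])
    for ce,e,a in caps(c,pr): print(n,np.round(e[0],1),np.round(e[1],1),a,onz(c,*e[0],.072).round(4))
print(tool()[0])
a=cv2.imread('pics/scene7.png')[170:330,250:450];b=cv2.imread('pics/side7.png')[180:380,170:330]
cv2.imwrite('pics/m7.png',np.hstack([cv2.resize(a,(400,320)),cv2.resize(b,(256,320))]))
E
```

```text
time: 20.25
tool_pos: [0.5241, -0.2015, 0.4123]
tool_rot: [0.044, 0.999, 0.001, -0.001]
wrist_force: [-0.5, -0.2, -1.4]
opening: 0.0338
gripper_force: 40.5
scene [347.6 266.8] [17.7 25.3] 364 [ 0.5237 -0.2043  0.072 ]
scene [372.8 279. ] [18.5 27.1] 404 [ 0.5301 -0.2702  0.072 ]
scene [403.1 290.6] [18.5 28.5] 424 [ 0.5453 -0.3393  0.072 ]
side [248.8 296.3] [20.7 27.2] 439 [ 0.5229 -0.2037  0.072 ]
side [253.9 319.9] [23.4 29.6] 551 [ 0.5292 -0.2694  0.072 ]
side [263.9 347.7] [26.8 28.8] 533 [ 0.543  -0.3385  0.072 ]
wrist [206.2 195.5] [64.9 70.2] 3582 [ 0.5307 -0.2677  0.072 ]
wrist [132.2 219.4] [60.4 69.9] 3321 [ 0.5467 -0.3364  0.072 ]
[ 0.52435236 -0.20190461  0.41284391]
```

View pics/m7.png

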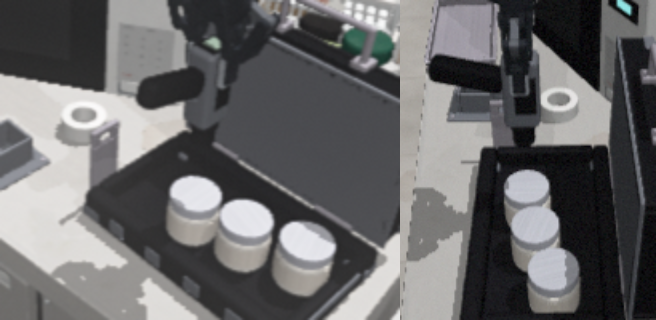

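```bash
python3 -m handwheel '[[1,[0,0,0],[0,0,0]],[1,[0,0,0],[0,0,0]],[1,[0,0,0],[0,0,0]],[1,[0,0,0],[0,0,0]],[1,[0,0,0],[0,0,0]],[1,[0,0,0],[0,0,0]],[1,[0,0,0],[0,0,0]],[1,[0,0,0],[0,0,0]],[1,[0,0,0],[0,0,0]],[1,[0,0,0],[0,0,0]],[1,[0,0,0],[0,0,0]],[1,[0,0,0],[0,0,0]],[1,[0,0,0],[0,0,0]],[1,[0,0,0],[0,0,0]],[1,[0,0,0],[0,0,0]]]'
python3 - <<'E'
from h import *
p=tool()[0]-[0,0,.2615]
for n in('scene','side'): print(proj(cam(n),p))
E
python3 -m handwheel '[[1,[-0.6,-3,0],[0,0,0]],[1,[-1.2,-5.5,0],[0,0,0]],[1,[-1.2,-6.6,0],[0,0,0]],[1,[-1.2,-6.6,0],[0,0,0]],[1,[-1.2,-6.6,0],[0,0,0]],[1,[-1.2,-6.6,0],[0,0,0]],[1,[-1.2,-6.6,0],[0,0,0]],[1,[-1.2,-6.6,0],[0,0,0]],[1,[-1.2,-6.6,0],[0,0,0]],[1,[-1.2,-6.6,0],[0,0,0]],[1,[-1.2,-6.6,0],[0,0,0]],[1,[-1.2,-6.6,0],[0,0,0]],[1,[-1.2,-6.6,0],[0,0,0]],[1,[-1.2,-6.6,0],[0,0,0]],[1,[-1.2,-6.6,0],[0,0,0]],[1,[-1.2,-6.6,0],[0,0,0]],[1,[-1.2,-6.6,0],[0,0,0]],[1,[-1.2,-6.6,0],[0,0,0]],[1,[-1.2,-6.6,0],[0,0,0]],[1,[-1.2,-6.6,0],[0,0,0]]]'
python3 - <<'E'
from h import *
for n in('scene','side'):
    c=cam(n); pr=proj(c,[box(0,y,.072) for y in(.033,-.033,-.099)])
    for ce,e,a in caps(c,pr): print(n,np.round(e[0],1),np.round(e[1],1),a,onz(c,*e[0],.072).round(4))
print(goto([.545,-.338,.4127],down(84.8),0))
E
```

```text
time: 21.9
tool_pos: [0.5244, -0.203, 0.4127]
tool_rot: [0.044, 0.999, -0.0, 0.0]
wrist_force: [0.2, 0.6, -1.1]
opening: 0.0335
gripper_force: 40.5
[[350.580224   240.66348412]]
[[247.8524922  267.94699175]]
time: 24.0
tool_pos: [0.5305, -0.2698, 0.4127]
tool_rot: [0.044, 0.999, 0.0, -0.0]
wrist_force: [0.0, -0.6, -0.8]
opening: 0.0336
gripper_force: 40.5
scene [347.4 266.9] [17.8 25.5] 367 [ 0.5231 -0.2042  0.072 ]
scene [372.9 278.9] [18.4 27. ] 398 [ 0.5304 -0.2703  0.072 ]
scene [403.1 290.6] [18.5 28.5] 424 [ 0.5453 -0.3393  0.072 ]
side [248.4 296.7] [19.7 27.5] 327 [ 0.5221 -0.2047  0.072 ]
side [254.1 319.8] [24. 29.] 539 [ 0.5296 -0.2694  0.072 ]
side [264.1 347.7] [26.7 29. ] 537 [ 0.5432 -0.3387  0.072 ]
(array([-2.05, -6.66,  0.  ]), array([-0. , -0. ,  0.1]))
```

```bash
python3 -m handwheel '[[1,[-1,-3,0],[0,0,0]],[1,[-2,-5.5,0],[0,0,0]],[1,[-2,-6.7,0],[0,0,0]],[1,[-2,-6.7,0],[0,0,0]],[1,[-2,-6.7,0],[0,0,0]],[1,[-2,-6.7,0],[0,0,0]],[1,[-2,-6.7,0],[0,0,0]],[1,[-2,-6.7,0],[0,0,0]],[1,[-2,-6.7,0],[0,0,0]],[1,[-2,-6.7,0],[0,0,0]],[1,[-2,-6.7,0],[0,0,0]],[1,[-2,-6.7,0],[0,0,0]],[1,[-2,-6.7,0],[0,0,0]],[1,[-2,-6.7,0],[0,0,0]],[1,[-2,-6.7,0],[0,0,0]],[1,[-2,-6.7,0],[0,0,0]],[1,[-2,-6.7,0],[0,0,0]],[1,[-2,-6.7,0],[0,0,0]],[1,[-2,-6.7,0],[0,0,0]],[1,[-2,-6.7,0],[0,0,0]]]'
python3 - <<'E'
from h import *
t=tool()[0]
for n in('scene','side'):
    c=cam(n,n+'8.png'); pr=proj(c,[box(0,y,.072) for y in(.033,-.033,-.099)]); print(n,'lens',proj(c,t-[0,0,.2615]).round(1))
    for ce,e,a in caps(c,pr): print(n,np.round(e[0],1),np.round(e[1],1),a,onz(c,*e[0],.072).round(4))
a=cv2.imread('pics/scene8.png')[200:310,330:450];b=cv2.imread('pics/side8.png')[240:380,200:310]
f=lambda i:np.clip(i.astype(float)*3,0,255).astype(np.uint8)
cv2.imwrite('pics/m8.png',np.hstack([cv2.resize(f(a),(480,440)),cv2.resize(f(b),(308,440-48+0)) if 0 else cv2.resize(f(b),(320,440))]))
print(goto([.458,.066,.4127],down(84.8),0))
E
```

```text
time: 26.1
tool_pos: [0.5445, -0.3384, 0.4127]
tool_rot: [0.044, 0.999, -0.0, 0.0]
wrist_force: [-0.1, 0.4, -1.3]
opening: 0.0337
gripper_force: 40.5
scene lens [[409.  264.4]]
scene [347.5 266.8] [17.7 25.4] 365 [ 0.5234 -0.2043  0.072 ]
scene [372.9 279. ] [18.5 26.9] 402 [ 0.5301 -0.2704  0.072 ]
scene [403.2 290.5] [18.2 28.6] 413 [ 0.5457 -0.3392  0.072 ]
side lens [[263.8 318.4]]
side [242.8 297.9] [14.3 18.3] 200 [ 0.51   -0.2068  0.072 ]
side [252.4 321.1] [21.4 28. ] 381 [ 0.526  -0.2722  0.072 ]
side [264.  347.6] [27.2 28.4] 532 [ 0.5431 -0.3384  0.072 ]
(array([12.21, 39.51,  0.  ]), array([-0. ,  0. ,  0.1]))
```

View pics/m8.png

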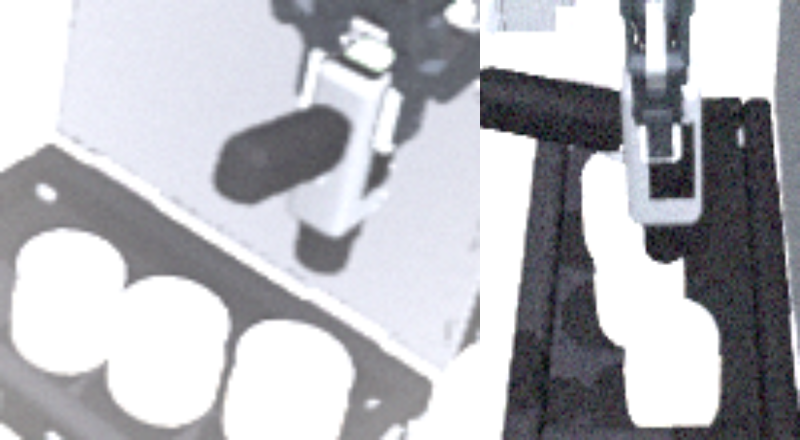

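The nose tip is at scene (411,265) and side (263,320), as predicted, so the aim was right. Now I park the gun.

```bash
python3 -m handwheel '[[1,[1.3,4,0],[0,0,0]],[1,[2.5,8,0],[0,0,0]],[1,[3.8,12,0],[0,0,0]],[1,[5,16,0],[0,0,0]],[1,[6.2,20,0],[0,0,0]],[1,[7.4,24,0],[0,0,0]],[1,[8.7,28,0],[0,0,0]],[1,[10,32,0],[0,0,0]],[1,[11.2,36,0],[0,0,0]],[1,[12,38.5,0],[0,0,0]],[1,[12.2,39.5,0],[0,0,0]],[1,[12.2,39.5,0],[0,0,0]],[1,[12.2,39.5,0],[0,0,0]],[1,[12.2,39.5,0],[0,0,0]],[1,[12.2,39.5,0],[0,0,0]]]'
python3 -m handwheel '[[1,[0,0,2],[0,0,0]],[1,[0,0,4],[0,0,0]],[1,[0,0,6],[0,0,0]],[1,[0,0,8],[0,0,0]],[1,[0,0,9],[0,0,0]],[1,[0,0,10],[0,0,0]]]'
python3 -m handwheel '[[1,[0,0,1],[0,0,0]],[1,[0,0,2],[0,0,0]],[1,[0,0,3],[0,0,0]],[1,[0,0,4],[0,0,0]],[1,[0,0,4.4],[0,0,0]],[1,[0,0,4.4],[0,0,0]],[1,[0,0,4.4],[0,0,0]]]'
```

```text
time: 27.7
tool_pos: [0.4585, 0.0648, 0.4127]
tool_rot: [0.045, 0.999, -0.0, 0.0]
wrist_force: [-0.5, -0.6, -1.5]
opening: 0.0337
gripper_force: 40.9
time: 28.3
tool_pos: [0.4584, 0.0653, 0.3121]
tool_rot: [0.045, 0.999, -0.0, 0.0]
wrist_force: [0.8, -0.7, -1.5]
opening: 0.0334
gripper_force: 40.8
time: 29.0
tool_pos: [0.4581, 0.066, 0.2688]
tool_rot: [0.044, 0.999, 0.0, 0.0]
wrist_force: [0.3, 0.8, -1.3]
opening: 0.0336
gripper_force: 40.7
```

```bash
python3 -m handwheel '[[1,[0,0,0.1],[0,0,0]],[1,[0,0,0.1],[0,0,0]],[0.1,[0,0,0.1],[0,0,0]],[0,[0,0,0.1],[0,0,0]],[-0.2,[0,0,0.1],[0,0,0]],[-0.5,[0,0,0.1],[0,0,0]],[-1,[0,0,0.1],[0,0,0]],[-1,[0,0,0.1],[0,0,0]],[-1,[0,0,0.1],[0,0,0]],[-1,[0,0,-3],[0,0,0]],[-1,[0,0,-7],[0,0,0]],[-1,[0,0,-12],[0,0,0]],[-1,[0,0,-18],[0,0,0]],[-1,[0,0,-18],[0,0,0]],[-1,[0,0,-18],[0,0,0]]]'
python3 - <<'E'
from h import *
for n in('scene','side'):
    c=cam(n,n+'9.png'); pr=proj(c,[box(0,y,.072) for y in(.033,-.033,-.099)])
    for ce,e,a in caps(c,pr): print(n,np.round(e[0],1),np.round(e[1],1),a,onz(c,*e[0],.072).round(4))
w=cam('wrist','wrist9.png')
a=cv2.imread('pics/scene9.png')[160:290,130:300];b=cv2.imread('pics/side9.png')[160:270,170:300]
cv=np.zeros((575,800,3),np.uint8);cv[:260,:340]=cv2.resize(a,(340,260));cv[260:480,:260]=cv2.resize(b,(260,220));cv[:345,340:]=cv2.resize(cv2.imread('pics/wrist9.png'),(460,345));cv2.imwrite('pics/m9.png',cv[:480])
print(goto([.5235,-.203,.20],down(BY)))
E
```

```text
time: 30.5
tool_pos: [0.4582, 0.066, 0.4507]
tool_rot: [0.044, 0.999, -0.0, 0.003]
wrist_force: [0.1, 1.1, -0.6]
opening: 0.0852
gripper_force: 0.0
scene [347.5 266.6] [17.2 25.4] 358 [ 0.5239 -0.2039  0.072 ]
scene [372.8 278.9] [18.3 26.9] 397 [ 0.5303 -0.2702  0.072 ]
scene [403.  290.7] [17.8 28.4] 376 [ 0.545  -0.3392  0.072 ]
side [248.6 296.3] [19.9 27.5] 441 [ 0.5227 -0.2035  0.072 ]
side [254.  319.8] [22.8 29.5] 538 [ 0.5294 -0.2692  0.072 ]
side [264.2 347.5] [26.5 28.5] 527 [ 0.5435 -0.3381  0.072 ]
(array([ -9.02, -26.2 ,   9.15]), array([-0.19, -0.19, 89.7 ]))
```

View pics/m9.png

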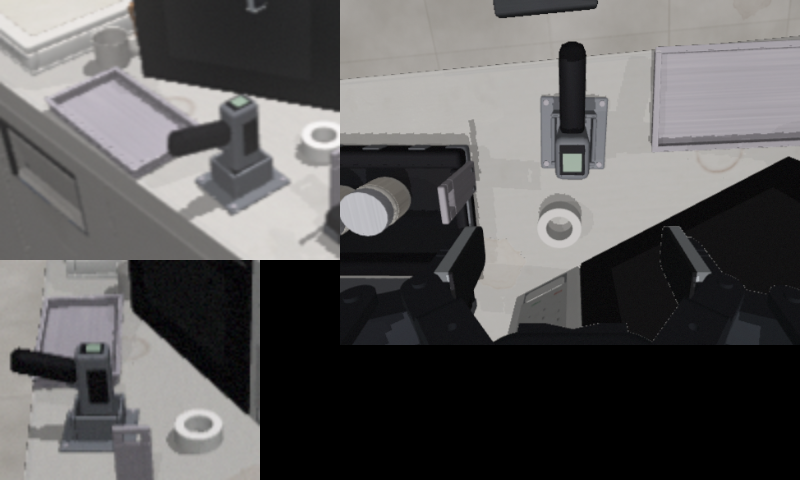

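Gun is parked in the holster and the tray is unmoved. Next, jar 2.

```bash
python3 -m handwheel '[[-1,[-3,-8.7,0],[0,0,30]],[-1,[-3,-8.7,0],[0,0,30]],[-1,[-6,-17.5,0],[0,0,60]],[-1,[-6,-17.5,0],[0,0,60]],[-1,[-6,-17.5,0],[0,0,60]],[-1,[-9,-26.2,4],[0,0,89.7]],[-1,[-9,-26.2,4],[0,0,89.7]],[-1,[-9,-26.2,9],[0,0,89.7]],[-1,[-9,-26.2,9],[0,0,89.7]],[-1,[-9,-26.2,9],[0,0,89.7]],[-1,[-9,-26.2,9],[0,0,89.7]],[-1,[-9,-26.2,9],[0,0,89.7]],[-1,[-9,-26.2,9],[0,0,89.7]],[-1,[-9,-26.2,9],[0,0,89.7]]]' 40
cat > look.py <<'E'
from h import *
for n in('wrist','scene','side'):
    c=cam(n); pr=proj(c,[box(0,y,.072) for y in(.033,-.033,-.099)])
    for ce,e,a in caps(c,pr): print(n,np.round(e[1],1),a,onz(c,*e[0],.072).round(4))
E
python3 - <<'E'
import look
from h import *
print(goto([.5235,-.203,.059],down(BY)))
E
```

```text
time: 32.05
tool_pos: [0.5242, -0.2029, 0.3578]
tool_rot: [0.736, 0.677, -0.0, -0.001]
wrist_force: [-0.3, 0.2, -0.2]
opening: 0.0856
gripper_force: 0.0
wrist [79.8 82.9] 5205 [ 0.5254 -0.1999  0.072 ]
wrist [69.1 77.3] 4213 [ 0.5319 -0.2662  0.072 ]
wrist [60.3 71.3] 3389 [ 0.5477 -0.3351  0.072 ]
scene [17.7 25.3] 363 [ 0.5237 -0.2043  0.072 ]
scene [18.6 27. ] 403 [ 0.5301 -0.2703  0.072 ]
scene [18.6 28.5] 425 [ 0.5454 -0.3392  0.072 ]
side [20.9 26.7] 373 [ 0.5233 -0.2038  0.072 ]
side [23.8 29.6] 555 [ 0.5292 -0.2695  0.072 ]
side [26.7 29. ] 536 [ 0.5432 -0.3387  0.072 ]
(array([-0.02, -0.08, 14.46]), array([-0.01, -0.  ,  0.04]))
```

```bash
python3 -m handwheel '[[-1,[0.1,0,4],[0,0,0]],[-1,[0.1,0,8],[0,0,0]],[-1,[0.1,0,11],[0,0,0]],[-1,[0.1,0,13],[0,0,0]],[-1,[0.1,0,14.4],[0,0,0]],[-1,[0.1,0,14.4],[0,0,0]],[-0.6,[0.1,0,14.4],[0,0,0]],[-0.3,[0.1,0,14.4],[0,0,0]],[0,[0.1,0,14.4],[0,0,0]],[0.5,[0.1,0,14.4],[0,0,0]],[0.5,[0.1,0,14.4],[0,0,0]],[0.5,[0.1,0,14.4],[0,0,0]],[0.5,[0.1,0,14.4],[0,0,0]]]' 40
python3 -m handwheel '[[0.5,[0,0,-2],[0,0,0]],[0.5,[0,0,-4],[0,0,0]],[0.5,[0,0,-7],[0,0,0]],[0.5,[0,0,-10],[0,0,0]],[0.5,[0,0,-14],[0,0,0]],[0.5,[0,0,-17],[0,0,0]],[0.5,[0,0,-17],[0,0,0]]]'
python3 - <<'E'
from h import *
print(goto([.4315,.29,.236],down(0)), goto([.45,.06,.236],down(-2)))
E
```

```text
time: 33.5
tool_pos: [0.525, -0.2023, 0.2163]
tool_rot: [0.736, 0.677, 0.0, 0.001]
wrist_force: [-0.9, 0.6, 7.0]
opening: 0.06
gripper_force: 44.2
time: 34.2
tool_pos: [0.5256, -0.2025, 0.3895]
tool_rot: [0.736, 0.677, 0.001, 0.005]
wrist_force: [0.0, 0.0, -1.5]
opening: 0.0597
gripper_force: 44.1
(array([ 48.3 , -13.48,  -0.52]), array([ 0.53,  0.31, -4.78])) (array([25.53, -9.72, -0.37]), array([ 0.54,  0.3 , -2.78]))
```

```bash
python3 -m handwheel '[[0.5,[5,-2,-1],[0,0,0]],[0.5,[10,-4,-1],[0,0,0]],[0.5,[15,-6,-1],[0,0,0]],[0.5,[20,-8,-1],[0,0,0]],[0.5,[25,-10,-1],[0,0,-2]],[0.5,[30,-12,-1],[0,0,-3]],[0.5,[34.5,-12.5,-1],[0,0,-3]],[0.5,[34.5,-12.5,-1],[0,0,-3]],[0.5,[34.5,-12.5,-1],[0,0,-3]],[0.5,[34.5,-12.5,-1],[0,0,-3]]]'
cat > tray.py <<'E'
from h import *
def tray(n):
    c=cam(n); f=c['frame'].astype(int); lab=cv2.cvtColor(c['frame'],cv2.COLOR_RGB2LAB).astype(int)
    p=proj(c,[(.4315,.2,.004),(.4315,.29,.004),(.4315,.37,.004)]); 
    m=((lab[...,1]>=129)&(lab[...,2]<=127)&(lab[...,0]>80)).astype(np.uint8)
    m=cv2.morphologyEx(m,cv2.MORPH_CLOSE,np.ones((7,7))); k,l,st,ce=cv2.connectedComponentsWithStats(m)
    i=1+np.argmax(st[1:,4]); ct=max(cv2.findContours((l==i).astype(np.uint8),0,1)[0],key=cv2.contourArea)
    print(n,st[i],p.round(0).tolist(),[lab[int(b),int(a)].tolist() for a,b in p if 0<=b<420 and 0<=a<560])
    w=np.array([onz(c,*q[0],.02)[:2] for q in ct],np.float32); r=cv2.minAreaRect(w); print(np.round(r[0],4),np.round(r[1],3),round(r[2],1))
if __name__=='__main__':
    for n in('wrist','scene','side'): tray(n)
    s=cam('scene'); print('mw front',onz(s,203,202,0),onz(s,335,219,0)); print(tool()[0])
    s=cam('wrist','w10.png')
E
python3 tray.py
```

```text
time: 35.2
tool_pos: [0.4283, 0.1523, 0.394]
tool_rot: [0.718, 0.696, -0.001, -0.0]
wrist_force: [0.9, 0.1, -1.2]
opening: 0.0598
gripper_force: 44.1
wrist [  200     0   160   154 23123] [[284.0, 122.0], [280.0, 17.0], [277.0, -93.0]] [[171, 131, 125], [161, 131, 125]]
[0.4283 0.2376] [0.127 0.132] 87.4
scene [ 123  296   94  124 5058] [[212.0, 234.0], [193.0, 221.0], [177.0, 210.0]] [[193, 132, 124], [179, 132, 124], [183, 131, 125]]
[ 0.0651 -0.024 ] [0.346 0.159] 89.5
side [  240    89   166   220 10907] [[211.0, 217.0], [211.0, 201.0], [211.0, 188.0]] [[73, 128, 124], [108, 130, 125], [155, 131, 123]]
[0.7725 0.5796] [1.529 0.713] 68.5
mw front [0.5187316  0.35371599 0.        ] [ 0.73624889 -0.01339024  0.        ]
[0.42911053 0.15105689 0.39444464]
```

```bash
python3 - <<'E'
from h import *
print(goto([.428,.36,.14],down(-2)),goto([.428,.36,.055],down(-2)))
E
```

```text
(array([20.88, -0.81,  9.95]), array([-0.02,  0.01,  0.08])) (array([20.88, -0.81, 18.45]), array([-0.02,  0.01,  0.08]))
```

```bash
python3 -m handwheel '[[0.5,[5,-0.2,0],[0,0,0]],[0.5,[10,-0.4,0],[0,0,0]],[0.5,[15,-0.6,0],[0,0,0]],[0.5,[19,-0.8,0],[0,0,0]],[0.5,[20.9,-0.8,3],[0,0,0]],[0.5,[20.9,-0.8,7],[0,0,0]],[0.5,[20.9,-0.8,11],[0,0,0]],[0.5,[20.9,-0.8,14],[0,0,0]],[0.5,[20.9,-0.8,16.5],[0,0,0]],[0.5,[20.9,-0.8,17.5],[0,0,0]],[0.5,[20.9,-0.8,18],[0,0,0]],[0.5,[20.9,-0.8,18.3],[0,0,0]],[0.5,[20.9,-0.8,18.5],[0,0,0]],[0.5,[20.9,-0.8,18.5],[0,0,0]]]'
```

```text
time: 36.85
tool_pos: [0.4277, 0.3615, 0.2106]
tool_rot: [0.718, 0.696, 0.001, 0.0]
wrist_force: [-0.7, 0.1, -1.2]
opening: 0.0598
gripper_force: 44.1
```

```bash
python3 -m handwheel '[[0.5,[0,0,0.2],[0,0,0]],[0.5,[0,0,0.2],[0,0,0]],[-0.5,[0,0,0.2],[0,0,0]],[-0.75,[0,0,0.2],[0,0,0]],[-0.8,[0,0,0.2],[0,0,0]],[-0.8,[0,0,0.2],[0,0,0]],[-0.8,[0,0,-2],[0,0,0]],[-0.8,[0,0,-6],[0,0,0]],[-0.8,[0,0,-11],[0,0,0]],[-0.8,[0,0,-16],[0,0,0]],[-0.8,[-5,0,-16],[0,0,0]],[-0.8,[-10,0,-16],[0,0,0]],[-0.8,[-14,0,-16],[0,0,0]],[-0.8,[-14,0,-16],[0,0,0]],[-0.8,[-14,0,-16],[0,0,0]]]'
cat > look2.py <<'E'
from h import *
import sys
z=.064
for n in('wrist','scene','side'):
    c=cam(n); f=c['frame'].astype(int)
    pr=proj(c,[(.428,.36,z),(.425,.29,z),(.422,.22,z)])
    for ce,e,a in caps(c,pr,25,175 if n!='x' else 150): print(n,np.round(e[1],1),a,onz(c,*e[0],z).round(4))
E
python3 look2.py; python3 - <<'E'
import look
from h import *
print(goto([.530,-.2685,.22],down(BY)))
E
```

```text
time: 38.35
tool_pos: [0.4231, 0.2208, 0.37]
tool_rot: [0.719, 0.695, 0.0, -0.0]
wrist_force: [0.7, 0.3, -0.4]
opening: 0.0768
gripper_force: 0.0
wrist [86.  89.3] 2353 [0.4297 0.3601 0.064 ]
scene [10.7 20.9] 183 [0.4282 0.3617 0.064 ]
scene [37.3 46.5] 937 [0.382  0.2077 0.064 ]
scene [18.4 26.9] 399 [ 0.5304 -0.2702  0.072 ]
scene [17.9 28.5] 379 [ 0.5448 -0.3394  0.072 ]
side [22.6 29.5] 535 [ 0.5294 -0.2697  0.072 ]
side [26.5 28.7] 527 [ 0.5432 -0.3383  0.072 ]
(array([-48.75,  12.15,  -0.55]), array([-0.  , -0.01,  3.11]))
```

```bash
python3 -m handwheel '[[-1,[-5,1.2,-2],[0,0,0.5]],[-1,[-10,2.5,-2],[0,0,1]],[-1,[-15,3.7,-2],[0,0,2]],[-1,[-20,5,-2],[0,0,2.5]],[-1,[-25,6.2,-2],[0,0,3]],[-1,[-30,7.5,-2],[0,0,3]],[-1,[-35,8.7,-2],[0,0,3]],[-1,[-40,10,-2],[0,0,3]],[-1,[-45,11.2,-2],[0,0,3]],[-1,[-48.7,12.2,0],[0,0,3]],[-1,[-48.7,12.2,0],[0,0,3]],[-1,[-48.7,12.2,0],[0,0,3]],[-1,[-48.7,12.2,0],[0,0,3]],[-1,[-48.7,12.2,0],[0,0,3]]]' 40
python3 - <<'E'
import look
from h import *
print(goto([.530,-.268,.061],down(BY)))
E
```

```text
time: 40.05
tool_pos: [0.5296, -0.2672, 0.37]
tool_rot: [0.735, 0.678, 0.0, -0.0]
wrist_force: [0.4, 0.0, -0.5]
opening: 0.0851
gripper_force: 0.0
wrist [76.5 79.5] 4784 [ 0.5321 -0.2664  0.072 ]
wrist [66.2 73.3] 3817 [ 0.548  -0.3351  0.072 ]
scene [18.4 26.7] 395 [ 0.5306 -0.2705  0.072 ]
scene [18.5 28.6] 425 [ 0.5453 -0.3392  0.072 ]
side [23.7 28.7] 485 [ 0.5297 -0.2702  0.072 ]
side [27.2 28.7] 545 [ 0.5431 -0.3387  0.072 ]
(array([-0.03,  0.03, 15.43]), array([0.02, 0.01, 0.11]))
```

```bash
python3 -m handwheel '[[-1,[0,0.1,4],[0,0,0]],[-1,[0,0.1,8],[0,0,0]],[-1,[0,0.1,11],[0,0,0]],[-1,[0,0.1,13.5],[0,0,0]],[-1,[0,0.1,15.4],[0,0,0]],[-1,[0,0.1,15.4],[0,0,0]],[-0.6,[0,0.1,15.4],[0,0,0]],[-0.3,[0,0.1,15.4],[0,0,0]],[0,[0,0.1,15.4],[0,0,0]],[0.5,[0,0.1,15.4],[0,0,0]],[0.5,[0,0.1,15.4],[0,0,0]],[0.5,[0,0.1,15.4],[0,0,0]],[0.5,[0,0.1,15.4],[0,0,0]]]' 40
python3 -m handwheel '[[0.5,[0,0,-2],[0,0,0]],[0.5,[0,0,-4],[0,0,0]],[0.5,[0,0,-7],[0,0,0]],[0.5,[0,0,-10],[0,0,0]],[0.5,[0,0,-14],[0,0,0]],[0.5,[0,0,-17],[0,0,0]],[0.5,[0,0,-17],[0,0,0]]]'
python3 - <<'E'
from h import *
print(goto([.425,.14,.236],down(-2)))
E
```

```text
time: 41.5
tool_pos: [0.5311, -0.2694, 0.2174]
tool_rot: [0.736, 0.677, 0.0, 0.001]
wrist_force: [0.9, 0.5, 6.7]
opening: 0.06
gripper_force: 44.3
time: 42.2
tool_pos: [0.5316, -0.2699, 0.3907]
tool_rot: [0.736, 0.677, 0.001, 0.005]
wrist_force: [0.9, -0.6, -1.7]
opening: 0.0597
gripper_force: 44.4
(array([ 39.96, -14.05,  -0.4 ]), array([ 0.52,  0.35, -2.79]))
```

```bash
python3 -m handwheel '[[0.5,[5,-2,-0.5],[0,0,0]],[0.5,[10,-4,-0.5],[0,0,0]],[0.5,[15,-6,-0.5],[0,0,0]],[0.5,[20,-8,-0.5],[0,0,0]],[0.5,[25,-10,-0.5],[0,0,-2]],[0.5,[30,-12,-0.5],[0,0,-3]],[0.5,[35,-13,-0.5],[0,0,-3]],[0.5,[40,-14,-0.5],[0,0,-3]],[0.5,[40,-14,-0.5],[0,0,-3]],[0.5,[40,-14,-0.5],[0,0,-3]],[0.5,[40,-14,-0.5],[0,0,-3]]]'
python3 tray.py | head -2; python3 look2.py; python3 - <<'E'
from h import *
print(goto([.425,.29,.055],down(-2)))
E
```

```text
time: 43.3
tool_pos: [0.424, 0.1413, 0.3899]
tool_rot: [0.717, 0.697, -0.001, -0.0]
wrist_force: [0.0, 0.1, -2.8]
opening: 0.0599
gripper_force: 44.3
wrist [  204     0   162   143 21776] [[288.0, 111.0], [285.0, 2.0], [282.0, -112.0]] [[171, 131, 125], [160, 131, 125]]
[0.428  0.2317] [0.115 0.132] 87.4
scene [10.6 20.2] 176 [0.4279 0.3623 0.064 ]
scene [30.2 45.8] 565 [0.3745 0.1937 0.064 ]
(array([14.96, -0.47, 18.07]), array([-0.  ,  0.  ,  0.11]))
```

```bash
python3 -m handwheel '[[0.5,[4,-0.1,0],[0,0,0]],[0.5,[8,-0.2,0],[0,0,0]],[0.5,[12,-0.4,0],[0,0,0]],[0.5,[15,-0.5,0],[0,0,0]],[0.5,[15,-0.5,3],[0,0,0]],[0.5,[15,-0.5,7],[0,0,0]],[0.5,[15,-0.5,11],[0,0,0]],[0.5,[15,-0.5,14],[0,0,0]],[0.5,[15,-0.5,16],[0,0,0]],[0.5,[15,-0.5,17.2],[0,0,0]],[0.5,[15,-0.5,17.8],[0,0,0]],[0.5,[15,-0.5,18.1],[0,0,0]],[0.5,[15,-0.5,18.2],[0,0,0]],[0.5,[15,-0.5,18.2],[0,0,0]]]'
python3 -m handwheel '[[0.5,[0,0,0.1],[0,0,0]],[0.5,[0,0,0.1],[0,0,0]],[-0.5,[0,0,0.1],[0,0,0]],[-0.75,[0,0,0.1],[0,0,0]],[-0.8,[0,0,0.1],[0,0,0]],[-0.8,[0,0,0.1],[0,0,0]],[-0.8,[0,0,-2],[0,0,0]],[-0.8,[0,0,-6],[0,0,0]],[-0.8,[0,0,-11],[0,0,0]],[-0.8,[0,0,-16],[0,0,0]],[-0.8,[-5,0,-16],[0,0,0]],[-0.8,[-10,0,-16],[0,0,0]],[-0.8,[-14,0,-16],[0,0,0]],[-0.8,[-14,0,-16],[0,0,0]],[-0.8,[-14,0,-16],[0,0,0]]]'
python3 look2.py; python3 - <<'E'
import look
from h import *
print(goto([.5455,-.3375,.22],down(BY)))
E
```

```text
time: 45.1
tool_pos: [0.4246, 0.2912, 0.2096]
tool_rot: [0.718, 0.696, 0.001, 0.0]
wrist_force: [-0.3, -0.8, -2.0]
opening: 0.0597
gripper_force: 44.4
time: 46.6
tool_pos: [0.42, 0.1505, 0.3688]
tool_rot: [0.719, 0.695, 0.0, -0.0]
wrist_force: [-0.7, 0.5, -0.7]
opening: 0.0772
gripper_force: 0.0
wrist [88.2 94.4] 2289 [0.4268 0.2917 0.064 ]
wrist [11.9 98.9] 623 [0.4217 0.224  0.064 ]
wrist [ 5.5 49.6] 162 [0.4097 0.2188 0.064 ]
scene [10.8 20. ] 177 [0.4278 0.3619 0.064 ]
scene [11.5 20.9] 194 [0.4268 0.2911 0.064 ]
scene [25.9 34.1] 483 [0.3839 0.1764 0.064 ]
scene [17.3 28.8] 380 [ 0.544  -0.3393  0.072 ]
side [26.2 29. ] 523 [ 0.5437 -0.3389  0.072 ]
(array([-48.58,  14.  ,  -0.65]), array([-0.01, -0.  ,  3.12]))
```

```bash
python3 -m handwheel '[[-1,[-5,1.5,-2],[0,0,0.5]],[-1,[-10,3,-2],[0,0,1]],[-1,[-15,4.5,-2],[0,0,2]],[-1,[-20,6,-2],[0,0,2.5]],[-1,[-25,7.5,-2],[0,0,3]],[-1,[-30,9,-2],[0,0,3]],[-1,[-35,10.5,-2],[0,0,3]],[-1,[-40,12,-2],[0,0,3]],[-1,[-45,13.5,-2],[0,0,3]],[-1,[-48.6,14,0],[0,0,3]],[-1,[-48.6,14,0],[0,0,3]],[-1,[-48.6,14,0],[0,0,3]],[-1,[-48.6,14,0],[0,0,3]],[-1,[-48.6,14,0],[0,0,3]]]' 40
python3 - <<'E'
import look
from h import *
print(goto([.5455,-.3375,.061],down(BY)))
E
```

```text
time: 48.3
tool_pos: [0.5447, -0.3367, 0.3691]
tool_rot: [0.735, 0.678, 0.0, -0.001]
wrist_force: [-0.1, 0.8, -0.1]
opening: 0.0854
gripper_force: 0.0
wrist [76.6 78.8] 4756 [ 0.5482 -0.3354  0.072 ]
scene [18.1 28.4] 406 [ 0.5459 -0.3394  0.072 ]
side [25.3 28.3] 472 [ 0.5429 -0.3393  0.072 ]
(array([-1.000e-02,  7.000e-02,  1.535e+01]), array([0.02, 0.01, 0.11]))
```

```bash
python3 -m handwheel '[[-1,[0,0.1,4],[0,0,0]],[-1,[0,0.1,8],[0,0,0]],[-1,[0,0.1,11],[0,0,0]],[-1,[0,0.1,13.5],[0,0,0]],[-1,[0,0.1,15.3],[0,0,0]],[-1,[0,0.1,15.3],[0,0,0]],[-0.6,[0,0.1,15.3],[0,0,0]],[-0.3,[0,0.1,15.3],[0,0,0]],[0,[0,0.1,15.3],[0,0,0]],[0.5,[0,0.1,15.3],[0,0,0]],[0.5,[0,0.1,15.3],[0,0,0]],[0.5,[0,0.1,15.3],[0,0,0]],[0.5,[0,0.1,15.3],[0,0,0]]]' 40
python3 -m handwheel '[[0.5,[0,0,-2],[0,0,0]],[0.5,[0,0,-4],[0,0,0]],[0.5,[0,0,-7],[0,0,0]],[0.5,[0,0,-10],[0,0,0]],[0.5,[0,0,-14],[0,0,0]],[0.5,[0,0,-17],[0,0,0]],[0.5,[0,0,-17],[0,0,0]]]'
python3 - <<'E'
from h import *
print(goto([.421,.09,.236],down(-2)))
E
```

```text
time: 49.75
tool_pos: [0.5463, -0.3394, 0.2177]
tool_rot: [0.736, 0.677, 0.0, 0.002]
wrist_force: [0.3, 0.4, 6.2]
opening: 0.0597
gripper_force: 44.2
time: 50.45
tool_pos: [0.5464, -0.3397, 0.3909]
tool_rot: [0.736, 0.677, 0.0, 0.005]
wrist_force: [-0.3, -0.2, -1.3]
opening: 0.0596
gripper_force: 43.9
(array([ 41.77, -16.08,  -0.4 ]), array([ 0.45,  0.37, -2.79]))
```

```bash
python3 -m handwheel '[[0.5,[5,-2,-0.5],[0,0,0]],[0.5,[10,-4,-0.5],[0,0,0]],[0.5,[15,-6,-0.5],[0,0,0]],[0.5,[20,-8,-0.5],[0,0,0]],[0.5,[25,-10,-0.5],[0,0,-2]],[0.5,[30,-12,-0.5],[0,0,-3]],[0.5,[35,-14,-0.5],[0,0,-3]],[0.5,[39,-15.5,-0.5],[0,0,-3]],[0.5,[41.8,-16,-0.5],[0,0,-3]],[0.5,[41.8,-16,-0.5],[0,0,-3]],[0.5,[41.8,-16,-0.5],[0,0,-3]],[0.5,[41.8,-16,-0.5],[0,0,-3]]]'
python3 tray.py | head -2; python3 look2.py; python3 - <<'E'
from h import *
print(goto([.422,.22,.0555],down(-2)))
E
```

```text
time: 51.65
tool_pos: [0.4212, 0.0903, 0.3902]
tool_rot: [0.718, 0.696, -0.0, -0.0]
wrist_force: [0.4, -0.2, -1.3]
opening: 0.0599
gripper_force: 44.0
wrist [  200   222   171   168 21094] [[289.0, 51.0], [286.0, -69.0], [283.0, -195.0]] [[176, 131, 126]]
[ 0.4288 -0.0517] [0.189 0.196] 78.5
scene [10.8 20. ] 177 [0.4278 0.3619 0.064 ]
scene [11.4 20.9] 192 [0.4268 0.2915 0.064 ]
scene [15.8 26.3] 229 [0.36   0.1556 0.064 ]
(array([12.97, -0.35, 18.02]), array([-0.  ,  0.  ,  0.12]))
```

```bash
python3 -m handwheel '[[0.5,[4,-0.1,0],[0,0,0]],[0.5,[8,-0.2,0],[0,0,0]],[0.5,[11,-0.3,0],[0,0,0]],[0.5,[12.9,-0.3,0],[0,0,0]],[0.5,[12.9,-0.3,3],[0,0,0]],[0.5,[12.9,-0.3,7],[0,0,0]],[0.5,[12.9,-0.3,11],[0,0,0]],[0.5,[12.9,-0.3,14],[0,0,0]],[0.5,[12.9,-0.3,16],[0,0,0]],[0.5,[12.9,-0.3,17.2],[0,0,0]],[0.5,[12.9,-0.3,17.8],[0,0,0]],[0.5,[12.9,-0.3,18.1],[0,0,0]],[0.5,[12.9,-0.3,18.2],[0,0,0]],[0.5,[12.9,-0.3,18.2],[0,0,0]]]'
python3 -m handwheel '[[0.5,[0,0,0.1],[0,0,0]],[0.5,[0,0,0.1],[0,0,0]],[-0.5,[0,0,0.1],[0,0,0]],[-0.75,[0,0,0.1],[0,0,0]],[-0.8,[0,0,0.1],[0,0,0]],[-0.8,[0,0,0.1],[0,0,0]],[-0.8,[0,0,-2],[0,0,0]],[-0.8,[0,0,-6],[0,0,0]],[-0.8,[0,0,-11],[0,0,0]],[-0.8,[0,0,-16],[0,0,0]],[-0.8,[-5,0,-19],[0,0,0]],[-0.8,[-10,0,-19],[0,0,0]],[-0.8,[-14,0,-19],[0,0,0]],[-0.8,[-14,0,-19],[0,0,0]],[-0.8,[-14,0,-19],[0,0,0]]]'
python3 look2.py; python3 - <<'E'
from h import *
a=np.radians(92)
print(goto(box(.14,0,.34),down(BY)),goto(box(.134,0,.275),down(BY)))
E
```

```text
time: 53.45
tool_pos: [0.4225, 0.22, 0.2097]
tool_rot: [0.718, 0.696, 0.001, 0.001]
wrist_force: [-0.0, 0.5, -1.1]
opening: 0.0599
gripper_force: 44.0
time: 54.95
tool_pos: [0.4177, 0.079, 0.3987]
tool_rot: [0.719, 0.695, 0.0, -0.0]
wrist_force: [0.0, 1.2, -0.3]
opening: 0.077
gripper_force: 0.0
wrist [79.8 87.8] 2399 [0.4247 0.2225 0.064 ]
scene [10.8 20. ] 177 [0.4278 0.3619 0.064 ]
scene [11.6 21.6] 195 [0.4282 0.2918 0.064 ]
scene [12.5 22.5] 219 [0.4251 0.2206 0.064 ]
(array([-31.96,  27.55,  -9.69]), array([-0.05, -0.02,  3.09])) (array([-31.93,  26.96,  -3.19]), array([-0.05, -0.02,  3.09]))
```

All three jars stand in the tray. Next I close the lid.

```bash
python3 -m handwheel '[[-0.5,[0,0,-4],[0,0,0]],[0,[0,0,-8],[0,0,0]],[0.1,[-4,3,-11],[0,0,1]],[0.1,[-8,6,-11],[0,0,2]],[0.1,[-12,9,-11],[0,0,3]],[0.1,[-16,12.5,-11],[0,0,3]],[0.1,[-20,16,-11],[0,0,3]],[0.1,[-24,20,-11],[0,0,3]],[0.1,[-28,24,-11],[0,0,3]],[0.1,[-31.9,27.1,-11],[0,0,3]],[0.1,[-31.9,27.1,-11],[0,0,3]],[0.1,[-31.9,27.1,-11],[0,0,3]],[0.1,[-31.9,27.1,-11],[0,0,3]]]' 40
python3 - <<'E'
from h import *
c=cam('wrist','w11.png'); print(tool()[0],state()['opening']); print(goto([.679,-.248,.4318],down(BY),0))
print(proj(c,[[.679,-.248,.2768],box(.134,.055,.275),box(.134,-.055,.275)]).round(0))
E
```

```text
time: 56.4
tool_pos: [0.6795, -0.2458, 0.5069]
tool_rot: [0.735, 0.678, -0.0, -0.002]
wrist_force: [-0.8, 0.3, -0.6]
opening: 0.0383
gripper_force: 0.0
[ 0.67902103 -0.24521069  0.50767886] 0.038754191965740266
(array([-0.29,  0.04,  7.59]), array([-0.12, -0.09,  0.15]))
[[281. 237.]
 [278. 138.]
 [279. 315.]]
```

View pics/w11.png

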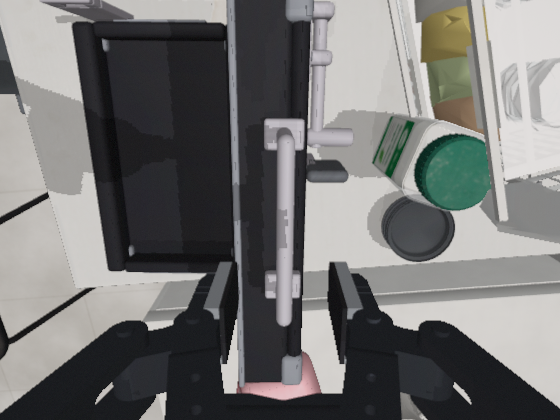

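```bash
python3 -m handwheel '[[0.1,[-0.3,0,3],[0,0,0]],[0.1,[-0.3,0,5.5],[0,0,0]],[0.1,[-0.3,0,7.6],[0,0,0]],[0.1,[-0.3,0,7.6],[0,0,0]],[0.6,[-0.3,0,7.6],[0,0,0]],[1,[-0.3,0,7.6],[0,0,0]],[1,[-0.3,0,7.6],[0,0,0]],[1,[-0.3,0,7.6],[0,0,0]],[1,[-0.3,0,7.6],[0,0,0]],[1,[-0.3,0,7.6],[0,0,0]]]' 40
python3 -m handwheel '[[1,[0,-1.2,-0.1],[0,0,0]],[1,[0,-2.5,-0.2],[0,0,0]],[1,[0,-4.5,-0.3],[0,0,0]],[1,[0,-6.6,-0.1],[0,0,0]],[1,[0,-8.7,0.2],[0,0,0]],[1,[0,-10.7,0.7],[0,0,0]],[1,[0,-12.6,1.3],[0,0,0]],[1,[0,-14.5,2.2],[0,0,0]],[1,[0,-16.3,3.2],[0,0,0]],[1,[0,-18.1,4.3],[0,0,0]],[1,[0,-18.1,4.3],[0,0,0]]]'
python3 - <<'E'
from h import *
print(goto([.404,-.2234,.232],down(BY),0))
E
```

```text
time: 57.45
tool_pos: [0.6788, -0.2499, 0.435]
tool_rot: [0.736, 0.677, 0.001, 0.001]
wrist_force: [1.0, 2.7, 5.6]
opening: 0.0084
gripper_force: 39.3
time: 58.55
tool_pos: [0.4957, -0.2339, 0.3887]
tool_rot: [0.736, 0.677, -0.001, -0.003]
wrist_force: [-3.1, 5.1, 0.1]
opening: 0.0084
gripper_force: 41.8
(array([ 0.22, -9.14, 15.72]), array([-0.31, -0.2 , -0.04]))
```

```bash
python3 -m handwheel '[[1,[0,-1.6,1.3],[0,0,0]],[1,[0.1,-3.1,2.8],[0,0,0]],[1,[0.1,-4.5,4.3],[0,0,0]],[1,[0.1,-5.7,6],[0,0,0]],[1,[0.1,-6.8,7.8],[0,0,0]],[1,[0.2,-7.7,9.6],[0,0,0]],[1,[0.2,-8.1,10.6],[0,0,0]],[1,[0.2,-8.4,11.6],[0,0,0]],[1,[0.2,-8.7,12.6],[0,0,0]],[1,[0.2,-9,13.6],[0,0,0]],[1,[0.2,-9.1,14.6],[0,0,0]],[1,[0.2,-9.1,15.3],[0,0,0]],[1,[0.2,-9.1,15.8],[0,0,0]],[1,[0.2,-9.1,16],[0,0,0]],[1,[0.2,-9.1,16],[0,0,0]]]'
```

```text
time: 60.05
tool_pos: [0.4049, -0.2254, 0.2314]
tool_rot: [0.735, 0.678, -0.002, -0.004]
wrist_force: [-16.1, -2.8, 25.2]
opening: 0.0083
gripper_force: 47.7
```

```bash
python3 -m handwheel '[[1,[0,0,-0.3],[0,0,0]],[0.3,[0,0,-0.3],[0,0,0]],[0.1,[0,0,-0.3],[0,0,0]],[0.1,[0,0,-0.3],[0,0,0]],[0.1,[0,0,-4],[0,0,0]],[0.1,[0,0,-8],[0,0,0]],[0.2,[0,0,-10.5],[0,0,0]],[0.3,[2,3.5,-10.5],[0,0,0]],[0.3,[3,5,-10.5],[0,0,0]],[0.3,[3,5,-10.5],[0,0,0]]]'
python3 - <<'E'
from h import *
c=cam('wrist','w12.png'); k=proj(c,box(-.055,.048,.13))[0]; print(k, goto(box(-.055,.048,.131),down(BY)))
# knob: bright blob near prediction
u,v=k.astype(int); g=cv2.cvtColor(c['frame'],cv2.COLOR_RGB2GRAY)
circ=cv2.HoughCircles(g[v-50:v+50,u-50:u+50],cv2.HOUGH_GRADIENT,1,20,param1=80,param2=12,minRadius=8,maxRadius=18)
if circ is not None:
    for q in circ[0][:4]: print(q+[u-50,v-50,0], onz(c,q[0]+u-50,q[1]+v-50,.13), box(-.055,.048,.13))
E
```

```text
time: 61.05
tool_pos: [0.462, -0.1994, 0.3353]
tool_rot: [0.735, 0.678, 0.0, 0.002]
wrist_force: [0.2, 0.3, -0.4]
opening: 0.0298
gripper_force: 0.0
[339.10594368 214.56745685] (array([1.96, 3.09, 4.88]), array([0.05, 0.05, 0.15]))
[339.5        215.5         11.80000019] [ 0.4933875  -0.18307377  0.13      ] [ 0.49320943 -0.18256606  0.13      ]
[313.5        218.5         12.69999981] [ 0.48040581 -0.18356998  0.13      ] [ 0.49320943 -0.18256606  0.13      ]
```

```bash
python3 -m handwheel '[[0.3,[1.9,3.1,0],[0,0,0]],[0.3,[1.9,3.1,0],[0,0,0]],[0.3,[1.9,3.1,2.5],[0,0,0]],[0.3,[1.9,3.1,4],[0,0,0]],[0.3,[1.9,3.1,4.9],[0,0,0]],[0.3,[1.9,3.1,4.9],[0,0,0]],[1,[1.9,3.1,4.9],[0,0,0]],[1,[1.9,3.1,4.9],[0,0,0]],[1,[1.9,3.1,4.9],[0,0,0]],[1,[1.9,3.1,4.9],[0,0,0]],[1,[1.9,3.1,4.9],[0,0,0]]]' 30
python3 -m handwheel '[[1,[0.5,0,0],[0,0,0]],[1,[1,0,0],[0,0,0]],[1,[1.5,0,0],[0,0,0]],[1,[2,0,0],[0,0,0]],[1,[2.5,0,0],[0,0,0]],[1,[3,0,0],[0,0,0]],[1,[3.2,0,0],[0,0,0]],[1,[3.4,0,0],[0,0,0]],[1,[3.4,0,0],[0,0,0]]]'
```

```text
time: 62.2
tool_pos: [0.4924, -0.1838, 0.2861]
tool_rot: [0.736, 0.677, -0.0, 0.001]
wrist_force: [0.7, -1.5, -1.6]
opening: 0.0125
gripper_force: 29.7
time: 63.1
tool_pos: [0.4954, -0.1524, 0.2861]
tool_rot: [0.735, 0.678, -0.003, 0.003]
wrist_force: [-3.8, -16.1, -0.1]
opening: 0.0129
gripper_force: 29.8
```

```bash
python3 -m handwheel '[[1,[-0.2,0,0],[0,0,0]],[0.3,[-0.2,0,0],[0,0,0]],[0.3,[-0.2,0,0],[0,0,0]],[0.3,[-0.2,0,0],[0,0,0]],[0.3,[-0.2,0,-3],[0,0,0]],[0.3,[-0.2,0,-7],[0,0,0]],[0.3,[-5,0,-10],[0,0,0]],[0.3,[-8,-2,-12],[0,0,0]],[0.3,[-8,-2,-12],[0,0,0]],[0.3,[-8,-2,-12],[0,0,0]],[0.3,[-8,-2,-12],[0,0,0]]]'
python3 look2.py; python3 - <<'E'
from h import *
c=cam('wrist'); k=proj(c,box(-.055,.078,.13))[0]; print(k)
u,v=k.astype(int); g=cv2.cvtColor(c['frame'],cv2.COLOR_RGB2GRAY); t=max(v-40,0)
circ=cv2.HoughCircles(g[t:v+40,u-40:u+40],cv2.HOUGH_GRADIENT,1,20,param1=80,param2=10,minRadius=6,maxRadius=15)
for q in circ[0][:4]: print(q[0]+u-40,q[1]+t,q[2], onz(c,q[0]+u-40,q[1]+t,.13), box(-.055,.078,.13))
a=cv2.imread('pics/scene9.png').astype(int)[180:260,150:290]; b=cv2.cvtColor(cam('scene')['frame'],4).astype(int)[180:260,150:290]
d=(abs(a-b).sum(2)>60); print('gun area diff',d[:,60:].sum(),'tray',d[:,:60].sum())
E
```

```text
time: 64.2
tool_pos: [0.4682, -0.2264, 0.4047]
tool_rot: [0.736, 0.677, 0.0, -0.002]
wrist_force: [0.2, -0.3, 0.1]
opening: 0.0299
gripper_force: 0.0
scene [10.8 20.8] 185 [0.4288 0.3617 0.064 ]
scene [11.9 21.8] 201 [0.4286 0.2914 0.064 ]
scene [12.5 22.5] 219 [0.4255 0.2211 0.064 ]
[314.90789508  94.93821748]
315.5 96.5 9.6 [ 0.49603742 -0.15364269  0.13      ] [ 0.49571976 -0.15267128  0.13      ]
333.5 70.5 14.4 [ 0.50797294 -0.13921153  0.13      ] [ 0.49571976 -0.15267128  0.13      ]
312.5 71.5 9.6 [ 0.49502998 -0.13870876  0.13      ] [ 0.49571976 -0.15267128  0.13      ]
292.5 74.5 14.4 [ 0.48259422 -0.13941804  0.13      ] [ 0.49571976 -0.15267128  0.13      ]
gun area diff 105 tray 1616
```

```bash
python3 -c "
from station import close_job; print(close_job())"
```

```text
the job is handed in; nothing more can be done
None
```

The job is handed in: jars 2, 3 and 4 (jar 1 was absent) were checked left to right and stand in the tray, the thermometer is back in its holster, and the lid is shut and bolted; the verdict was not shown.

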